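# Load the burn-in tester

## Robot

A 6-joint arm with a two-finger parallel gripper is mounted at the origin on the work surface. World frame = base frame: x ahead of the robot, y to its left, z up, the work surface at z = 0. Lengths are in mm, angles in rad, forces in N, time in s.
With the tool pointing down it reaches from about 275 to 825 mm from the base axis. Payload 5.2 kg.
Tool frame: the origin (TCP) lies where the fingers leave the gripper's body, on its centre line; the fingertips stand 84 mm ahead of it and the grasp point (between the pads) lies 65 mm ahead of it; z points along the fingers, y is the line along which they close (so a half turn about z gives the same grasp; the last joint's range is limited). The gripper opens to 93 mm and grips with 3 to 60 N. Pads are 15 mm wide; open, the fingers measure 128 mm over their backs; the gripper's body (75 mm by 188 mm) begins 65 mm behind the grasp point.
Start: joints at [1.113, 0.259, 1.535, -0, 1.348, -0.203], TCP at [138.606, 532.254, 302.753] pointing down, gripper open.
Joint ranges: [-3.14, 3.14], [-0.91, 2.08], [0.19, 2.58], [-1.22, 4.36], [0.22, 2.71], [-3.12, 3.12]. Speed limits (rad/s): [2.57, 2.57, 3.14, 3.14, 3.14, 3.14].

## Interface

Orientations are given as [roll, pitch, yaw] about the fixed x, y, z axes, in that order (R = Rz(yaw) Ry(pitch) Rx(roll)).
In Python, from station import * gives the robot as it stands. The module is installed in compiled form; this text tells all that it offers.
- The arm moves only by the tool carry_out, never from a script. Its argument "rows" is a list of rows, each an object with "delta_pos": the shift along the tool's x, y, z in cm, a list of three; "yaw": the turn about the tool's z in rad. In form: [{"delta_pos": [dx, dy, dz], "yaw": yaw}, ...]. A call has 1 to 12 rows; each row shifts and turns the commanded pose from where the row before left it, along the tool's axes as they then stand; what a row does not reach is not made up. A row lasts 1/10 s, in which the tool goes at most 50 mm and 8.59 degrees, less where a joint would pass 70% of its speed; a pose out of reach is approached as far as the arm can. A call is refused whole if a number of a shift passes 5 or a number of a turn 0.15, either way. A call with a gripper value outside its range is refused whole. "grip" is the closure, from 0 (fully open) to 1 (shut), set as the call begins (left out, the last holds). The fingers move at their own pace and stop on an object; "squeeze" is the grip in N (left out, the last holds). Time passes only in rows, so rows that do not move let the fingers close. It gives the time, the measured TCP pose, the force, the opening and the grip force at its end, in the units of the state.
- state(): the state, without advancing time (a new reading comes with each control period).
- snapshot(name): name is "scene" or "top" or "wrist"; returns a dict with "frame" (420x560x3 uint8, blue, green, red), "camera_matrix" (3x3 intrinsics, pixels), "xyz" and "orientation" of the camera in the world. Camera axes: x right, y up, looking along -z (the intrinsics and any distortion apply to the point x, -y, -z); pixel columns grow to the right and rows downward; lengths in mm; the calibration is good to about 2 mm. The wrist camera is an equidistant fisheye: a pixel r from the principal point sees the ray r / f radians off the axis. A picture is of the moment at which its call begins. There is no depth.
- sign_off(): hands the job in; it is judged then, once.
The state is a dict: "time": time; "joints": joint angles; "qvel": joint speeds; "effort": joint torques, N m; "position": TCP position; "tcp_rot": TCP orientation; "wrist_force": force on the tool from outside, world axes, zero at the start; "torque": the same for the moment, N m; "grip_width": opening from 0.0 (shut) to 1.0 (fully open); "finger_force": force on a finger pad.
Only numpy, scipy, OpenCV 4.12 (cv2) and the standard library are available. Lean on these libraries where they do the work, as an engineer would, in place of code of your own. Each camera call takes 0.05 s, during which the arm holds its last target. There are 200 camera calls.

## Task

Run the buzzers on the burn-in tester: its tray is shut, so take the ejector pin from its stand and push it down through the access hole in the roof until the hidden latch lets the tray spring out, then put the pin back in its stand. Stand every buzzer upright in the tray, one to a nest, push the tray home until it stays shut, and only then flip the supply box's toggle over to on. Leave the taller capacitors and the solder spool where they stand.

Things in the scene. Friction and masses are not known exactly. Their poses are not given: they have to be found in the camera images.
- tester: white box-shaped burn-in tester, fixed to the bench, 150 deep (x) x 260 wide (y) x 70 high; origin under its centre, its -x side (front, towards the robot) carries the tray. A vertical access hole pierces its 6 thick roof.
- access_hole (a point): centre of the access hole's mouth on the tester's roof, 53 behind and 50 to the -y side of the tester's centre, at height 70; hole 15 across. The flat top of the hidden latch (18 across) lies straight below it, 34 under the mouth.
- latch (a joint): the hidden latch, m pressed down: 0 at rest, stop at 0.010. Spring: about 1.8 N to start, 4.3 N at the stop. It frees the tray from about 0.004 on and springs back by itself.
- tray (a joint): tray, m slid out towards the robot (tester's -x): held at about 0.002 when shut and latched, 0.090 fully out. A spring throws it out when the latch is tripped. Pushed home to 0 (4 N on the way, about 7 N over the last 15 mm) it snaps in behind the latch by itself and stays.
- tray_front (a point): middle of the outer face of the tray's front panel (moves with the tray), 31 above the bench; the panel is 246 wide (y), 8 thick, from 8 to 54 above the bench.
- switch_box: grey supply box, fixed, 85 (x) x 70 (y) x 45 high, origin under its centre; the toggle stands at the middle of its top and swings along the box's x axis.
- toggle (a joint): steel toggle lever of the supply box, rad from upright: rests at -0.42 (off, leaning to the box's -x) or at +0.42 (on, leaning to the box's +x). It snaps over its centre; about 2 N at the tip moves it.
- toggle_tip (a point): centre of the 12 mm ball at the toggle's end, 36 from the pivot
- stand: black pin stand, fixed, 64 x 64 foot, 60 high, with a vertical hole 14 across from the top, origin under its centre
- stand_hole (a point): centre of the stand's hole mouth, height 60
- pin: steel ejector pin, 107 long, upright in its stand; origin at its tip (lower end), z up along it. Shaft 6 across from 0 to 55, flange 29 across from 55 to 59 (rests on the stand), plain round handle 16 across from 59 to 107.
- nest0 (a point): centre of the floor of nest 0 in the tray (moves with the tray), 14 above the bench; square nest 40 x 40, 16 deep, its rim at 30 above the bench; nests 54 apart along y, nest 0 at the -y end. When the tray is out the nest centres stand 52 in front of the tester's face (x), and their line lies 41 behind the panel's outer face.
- nest1 (a point): centre of the floor of nest 1 in the tray (moves with the tray), 14 above the bench; square nest 40 x 40, 16 deep, its rim at 30 above the bench; nests 54 apart along y, nest 0 at the -y end. When the tray is out the nest centres stand 52 in front of the tester's face (x), and their line lies 41 behind the panel's outer face.
- nest2 (a point): centre of the floor of nest 2 in the tray (moves with the tray), 14 above the bench; square nest 40 x 40, 16 deep, its rim at 30 above the bench; nests 54 apart along y, nest 0 at the -y end. When the tray is out the nest centres stand 52 in front of the tester's face (x), and their line lies 41 behind the panel's outer face.
- nest3 (a point): centre of the floor of nest 3 in the tray (moves with the tray), 14 above the bench; square nest 40 x 40, 16 deep, its rim at 30 above the bench; nests 54 apart along y, nest 0 at the -y end. When the tray is out the nest centres stand 52 in front of the tester's face (x), and their line lies 41 behind the panel's outer face.
- buzzer0: black buzzer, a short drum 26 across and 32 high with a small light dot (sound hole) on top, standing on the bench; origin under its centre, z up; 2 to 4 of the four are there
- buzzer1: black buzzer, a short drum 26 across and 32 high with a small light dot (sound hole) on top, standing on the bench; origin under its centre, z up; 2 to 4 of the four are there
- buzzer2: black buzzer, a short drum 26 across and 32 high with a small light dot (sound hole) on top, standing on the bench; origin under its centre, z up; 2 to 4 of the four are there
- buzzer3: black buzzer, a short drum 26 across and 32 high with a small light dot (sound hole) on top, standing on the bench; origin under its centre, z up; 2 to 4 of the four are there
- capacitor0: capacitor, a taller drum 34 across and 52 high with a silver top, standing among the buzzers; origin under its centre; stays where it is
- capacitor1: capacitor, a taller drum 34 across and 52 high with a silver top, standing among the buzzers; origin under its centre; stays where it is
- spool: solder spool with green rims, 64 across and 57 high, at the far left; origin under its centre; stays where it is
Not all that is in view belongs to the job. Leave any yellow look-alike of the switch_box alone. Leave any blue look-alike of the buzzer3 alone.

How it is judged (in metres and radians):
On the way, in this order (a step that is already met when the one before it is completed fails the run):
1. the pin, put through the access hole, presses the hidden latch down and trips it (value of joint latch above 0.003 m and horizontal distance between pin and access_hole below 0.012 m and z of pin in the frame of tester below 0.04 m), for 0.05 s.
2. the pin is back in its stand and every buzzer stands in a nest of the open tray (value of joint tray above 0.07 m and horizontal distance between pin and stand_hole below 0.008 m and angle between pin's own z axis and vertical below 0.1 rad and z of pin in the frame of stand below 0.01 m and (distance between buzzer0 and nest0 below 0.015 m or distance between buzzer0 and nest1 below 0.015 m or distance between buzzer0 and nest2 below 0.015 m or distance between buzzer0 and nest3 below 0.015 m) and angle between each of buzzer0, buzzer1, buzzer2, buzzer3's own z axis and vertical below 0.2 rad and (distance between buzzer1 and nest0 below 0.015 m or distance between buzzer1 and nest1 below 0.015 m or distance between buzzer1 and nest2 below 0.015 m or distance between buzzer1 and nest3 below 0.015 m) and (distance between buzzer2 and nest0 below 0.015 m or distance between buzzer2 and nest1 below 0.015 m or distance between buzzer2 and nest2 below 0.015 m or distance between buzzer2 and nest3 below 0.015 m) and (distance between buzzer3 and nest0 below 0.015 m or distance between buzzer3 and nest1 below 0.015 m or distance between buzzer3 and nest2 below 0.015 m or distance between buzzer3 and nest3 below 0.015 m)), for 0.2 s.
3. the tray is pushed home, the buzzers in it, with the toggle still off (value of joint tray below 0.006 m and value of joint toggle below -0.2 rad and (distance between buzzer0 and nest0 below 0.015 m or distance between buzzer0 and nest1 below 0.015 m or distance between buzzer0 and nest2 below 0.015 m or distance between buzzer0 and nest3 below 0.015 m) and angle between each of buzzer0, buzzer1, buzzer2, buzzer3's own z axis and vertical below 0.2 rad and (distance between buzzer1 and nest0 below 0.015 m or distance between buzzer1 and nest1 below 0.015 m or distance between buzzer1 and nest2 below 0.015 m or distance between buzzer1 and nest3 below 0.015 m) and (distance between buzzer2 and nest0 below 0.015 m or distance between buzzer2 and nest1 below 0.015 m or distance between buzzer2 and nest2 below 0.015 m or distance between buzzer2 and nest3 below 0.015 m) and (distance between buzzer3 and nest0 below 0.015 m or distance between buzzer3 and nest1 below 0.015 m or distance between buzzer3 and nest2 below 0.015 m or distance between buzzer3 and nest3 below 0.015 m)), for 0.1 s.
4. the toggle is flipped over to on (value of joint toggle above 0.35 rad), for 0.2 s.
At the end, for the whole second after the job is handed in: Each buzzer present stands upright (0.2 rad) with its foot within 15 mm of a nest's floor centre; the tray is shut (within 6 mm) and stays so; the toggle is past 0.35 rad; the pin is back in its stand, upright (0.1 rad), within 8 mm of the hole's centre, its flange within 5 mm of the stand ((distance between buzzer0 and nest0 below 0.015 m or distance between buzzer0 and nest1 below 0.015 m or distance between buzzer0 and nest2 below 0.015 m or distance between buzzer0 and nest3 below 0.015 m) and angle between each of buzzer0, buzzer1, buzzer2, buzzer3's own z axis and vertical below 0.2 rad and (distance between buzzer1 and nest0 below 0.015 m or distance between buzzer1 and nest1 below 0.015 m or distance between buzzer1 and nest2 below 0.015 m or distance between buzzer1 and nest3 below 0.015 m) and (distance between buzzer2 and nest0 below 0.015 m or distance between buzzer2 and nest1 below 0.015 m or distance between buzzer2 and nest2 below 0.015 m or distance between buzzer2 and nest3 below 0.015 m) and (distance between buzzer3 and nest0 below 0.015 m or distance between buzzer3 and nest1 below 0.015 m or distance between buzzer3 and nest2 below 0.015 m or distance between buzzer3 and nest3 below 0.015 m) and value of joint tray below 0.006 m and value of joint toggle above 0.35 rad and horizontal distance between pin and stand_hole below 0.008 m and angle between pin's own z axis and vertical below 0.1 rad and z of pin in the frame of stand below 0.01 m and linear speed of pin below 0.02 m/s); the robot touches nothing.
It fails at once if a capacitor was pushed about (distance of capacitor0 from where it was at the start of the episode above 0.05 m).
It fails at once if a capacitor was pushed about (distance of capacitor1 from where it was at the start of the episode above 0.05 m).
It fails at once if a solder spool was pushed about (distance of spool from where it was at the start of the episode above 0.05 m).
Of buzzer0, buzzer1, buzzer2, buzzer3 only 2 to 4 are there at a start; the rules pass over those that are not, and their reading is None.
At some moment in a run one of buzzer0, buzzer1, buzzer2, buzzer3 may be knocked a few centimetres aside while the robot is not near it.
It also fails if it takes over 210 s, if anything falls off the work surface, if the arm or the gripper's body presses on something with over 40 N, if the wrist force passes 120 N, or if a joint passes its speed limit or range.

## Working session

There is one attempt and no reset: what is moved stays moved. The work goes in short steps, Python scripts to look and compute and a tool call to move; the robot and the scene stay as the last step left them, time stands still between calls to the robot, and variables do not carry over. Pictures are saved under pics/ and viewed, at most 14 in all, crops included, and the job is handed in when it is done.

Besides the shell and the picture viewer there is one more tool, called after "Emit:" as name(argument=value, ...), one argument or row to a line, values as JSON. carry_out: Moves the arm, as the interface text tells. Its arguments: {"type":"object","properties":{"rows":{"type":"array","items":{"type":"object","properties":{"delta_pos":{"type":"array","items":{"type":"number"}},"yaw":{"type":"number"}}}},"grip":{"type":"number"},"squeeze":{"type":"number"}},"required":["rows"]}

```bash
mkdir -p pics; cat > h.py <<'E'
from station import *
import numpy as np, cv2
from scipy.spatial.transform import Rotation as R
def snap(n,f):
    s=snapshot(n); cv2.imwrite('pics/'+f+'.png',s['frame']); 
    np.savez('pics/'+f+'.npz',K=s['camera_matrix'],p=s['xyz'],o=s['orientation'],n=n); return s
def load(f): return np.load('pics/'+f+'.npz')
def pos(f,u,v,z):
    d=load(f);K=d['K'];x=(u-K[0,2])/K[0,0];y=(v-K[1,2])/K[1,1]
    if str(d['n'])=='wrist':
        r=np.hypot(x,y); s=np.sin(r)/r if r>1e-9 else 1; ray=np.array([x*s,y*s,np.cos(r)])
    else: ray=np.array([x,y,1])
    o=d['o']; M=R.from_euler('xyz',o).as_matrix() if np.size(o)==3 else np.array(o).reshape(3,3)
    w=M@(ray*[1,-1,-1]); p=d['p']; return np.round(p+w*(z-p[2])/w[2],1)
def pix(f,P):
    d=load(f);K=d['K'];o=d['o']; M=R.from_euler('xyz',o).as_matrix() if np.size(o)==3 else np.array(o).reshape(3,3)
    c=M.T@(np.array(P)-d['p'])*[1,-1,-1]
    if str(d['n'])=='wrist':
        t=np.arctan2(np.hypot(c[0],c[1]),c[2]); q=c[:2]/np.hypot(c[0],c[1])*t
    else: q=c[:2]/c[2]
    return np.round([K[0,0]*q[0]+K[0,2],K[1,1]*q[1]+K[1,2]],1)
E
python3 - <<'E'
from h import *
a=snap('top','t0');b=snap('scene','s0')
for s in(a,b): print(s['camera_matrix'],s['xyz'],s['orientation'])
cv2.imwrite('pics/t0b.png',cv2.resize(a['frame'],(800,600),interpolation=cv2.INTER_CUBIC))
print(state())
E
```

```text
[[456.02098124   0.         277.70132522]
 [  0.         456.02098124 208.01347209]
 [  0.           0.           1.        ]] [ 295.03245786   10.00406842 1136.18319611] [ 0.22453603  0.00260388 -1.58656541]
[[429.15775208   0.         276.49121533]
 [  0.         429.15775208 204.18783052]
 [  0.           0.           1.        ]] [1117.51986188  452.05535917  578.47068673] [0.98825659 0.01892168 2.18705878]
{'time': 0.1, 'joints': array([ 1.11318724e+00,  2.59277609e-01,  1.53595545e+00,  9.30733000e-06,
        1.34800681e+00, -2.02776893e-01]), 'qvel': array([ 0.00082908, -0.0026123 , -0.00319924,  0.00119157, -0.00114587,
       -0.00062618]), 'effort': array([ 2.40920061e-03, -4.38212836e+01, -2.84643370e+01,  7.20400829e-02,
        3.63051344e-02, -7.63009666e-05]), 'position': array([138.44994277, 531.92670168, 302.0040013 ]), 'tcp_rot': array([-3.13998101e+00, -3.40621576e-04,  2.88675812e+00]), 'wrist_force': array([-0.65714342, -0.83293396, -0.73866412]), 'torque': array([ 0.02170593, -0.00136495, -0.03813993]), 'finger_force': 0.0, 'grip_width': 1.000772452163104}
```

View pics/t0b.png

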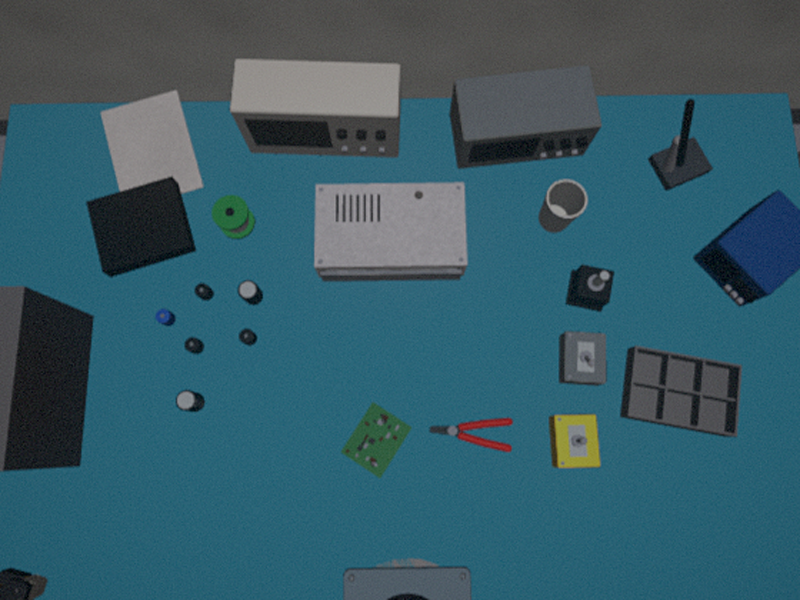

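View pics/s0.png

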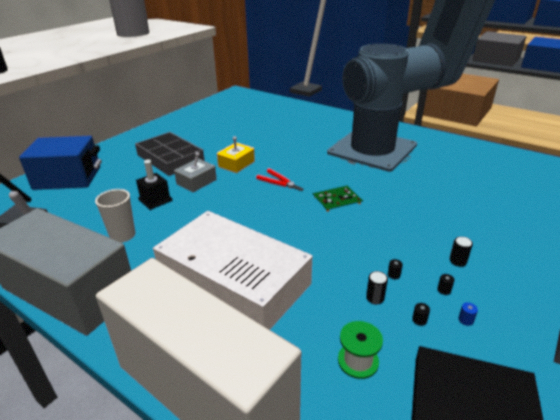

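The top view shows the tester at (390,228), the stand at (597,283), the supply box at (584,358), three buzzers at (203,291), (193,345) and (247,337), and capacitors at (248,290) and (187,400). These are 800x600 pixels. I'll enlarge it to measure.

```bash
python3 - <<'E'
from h import *
f=cv2.imread('pics/t0.png')
def c(u0,v0,w,h,k): return cv2.resize(f[v0:v0+h,u0:u0+w],None,fx=k,fy=k,interpolation=cv2.INTER_CUBIC)
# left: buzzers (100..200,180..300) ; right: stand/box (385..440, 180..280)
A=c(100,190,100,100,4);B=c(380,180,100,100,4);C=c(210,120,133,80,6)
cv2.imwrite('pics/c1.png',np.hstack([A,B])); cv2.imwrite('pics/c2.png',C)
E
```

```text
(no output)
```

View pics/c1.png

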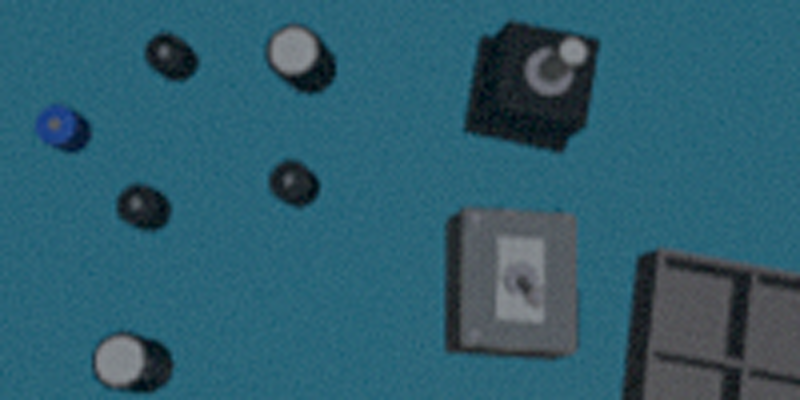

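View pics/c2.png

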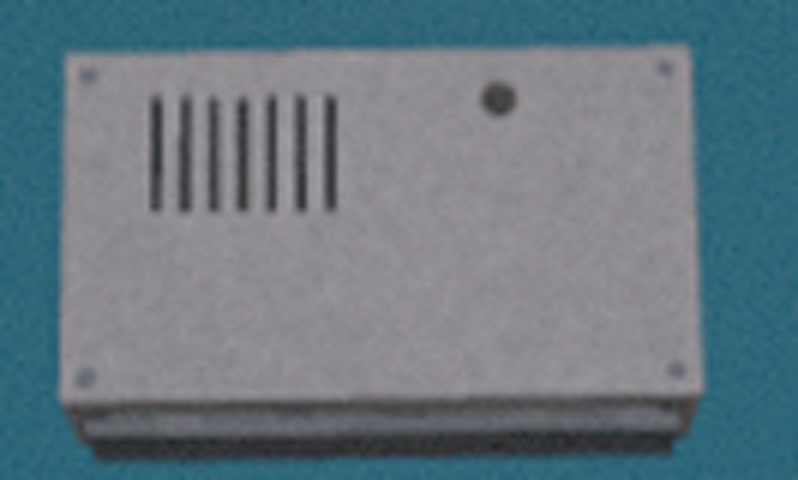

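```bash
python3 - <<'E'
from h import *
g=lambda n,u,v,z,k,o:print(n,pos('t0',(u+.5)/k-.5+o[0],(v+.5)/k-.5+o[1],z))
A=(100,190);B=(280,180);C=(210,120)
for n,u,v in(('b0',162,50),('b1',138,198),('b2',289,176)):g(n,u,v,32,4,A)
for n,u,v in(('cA',293,50),('cB',120,360)):g(n,u,v,52,4,A)
g('blue',54,123,32,4,A)
g('pin',574,50,112,4,B);g('pinflange',550,71,64,4,B);g('tip',526,288,78,4,B)
for u,v in((463,209),(577,213),(577,352),(447,350)):g('boxc',u,v,45,4,B)
g('hole',498,98,70,6,C)
for u,v in((66,54),(690,46),(703,395),(61,402)):g('testc',u,v,70,6,C)
g('spooltop',231/800*560,208/800*560,57,1,(0,0))
E
```

```text
b0 [567.9 351.6  32. ]
b1 [474.9 361.5  32. ]
b2 [487.  269.6  32. ]
cA [561.6 265.2  52. ]
cB [375.3 360.5  52. ]
blue [522.6 416.   32. ]
pin [ 561.2 -329.   112. ]
pinflange [ 560.8 -329.2   64. ]
tip [ 427.5 -299.9   78. ]
boxc [ 480.3 -275.3   45. ]
boxc [ 476.7 -344.1   45. ]
boxc [ 393.  -336.8   45. ]
boxc [ 395.4 -259.6   45. ]
hole [721.9 -31.   70. ]
testc [744.4 148.4  70. ]
testc [ 743.6 -111.4   70. ]
testc [ 592.8 -110.9   70. ]
testc [594.2 148.6  70. ]
spooltop [706.8 297.2  57. ]
```

Emit:
carry_out(
  rows=[
    {"delta_pos": [0, 0, 0], "yaw": -0.127},
    {"delta_pos": [0, 0, 0], "yaw": -0.128},
    {"delta_pos": [-2, -4.1, 0]},
    {"delta_pos": [-2, -4.1, 0]},
    {"delta_pos": [-2, -4.1, 0]},
    {"delta_pos": [-2, -4.1, 0]},
    {"delta_pos": [-2, -4.1, 0]},
    {"delta_pos": [-2, -4.1, 0]},
    {"delta_pos": [-2, -4.1, 0]},
    {"delta_pos": [-2, -4.1, 0]},
    {"delta_pos": [-2, -4.1, 0]},
    {"delta_pos": [-2, -4.1, 0]},
  ],
  grip=0.3,
)

```text
$.rows[2]: bad value
```

Emit:
carry_out(
  rows=[
    {"delta_pos": [-2, -4.1, 0]},
    {"delta_pos": [-2, -4.1, 0]},
    {"delta_pos": [-2, -4.1, 0]},
    {"delta_pos": [-2, -4.1, 0]},
    {"delta_pos": [-2, -4.1, 0]},
    {"delta_pos": [-2, -4.1, 0]},
    {"delta_pos": [-2, -4.1, 0]},
    {"delta_pos": [-2, -4.1, 0]},
    {"delta_pos": [0, 0, 0]},
    {"delta_pos": [0, 0, 0]},
  ],
)

```text
$.rows[0]: bad value
```

```bash
python3 - <<'E'
from h import *
s=snap('wrist','w1'); print(s['camera_matrix'],s['xyz'],s['orientation']); t=state(); print(t['position'],t['tcp_rot'],t['joints'],t['wrist_force'])
print(pix('w1',[561,-329,112]),pix('w1',[561,-329,64]),pix('w1',[427.5,-300,78]))
E
```

```text
[[325.1922621    0.         279.2385265 ]
 [  0.         325.1922621  210.55145734]
 [  0.           0.           1.        ]] [ 60.72850669 551.52004847 383.90994644] [-2.89043871e-01  9.30340534e-04  1.31648965e+00]
[138.4903968  531.98629781 302.13273383] [-3.14025489e+00 -2.89258453e-04  2.88678033e+00] [ 1.11316623e+00  2.59173955e-01  1.53577379e+00  1.42137524e-05
  1.34801352e+00 -2.02821118e-01] [0.30432029 0.37988414 1.27289347]
[-3.00e-01  4.41e+02] [  7.9 429.2] [-19.7 397.8]
```

View pics/w1.png

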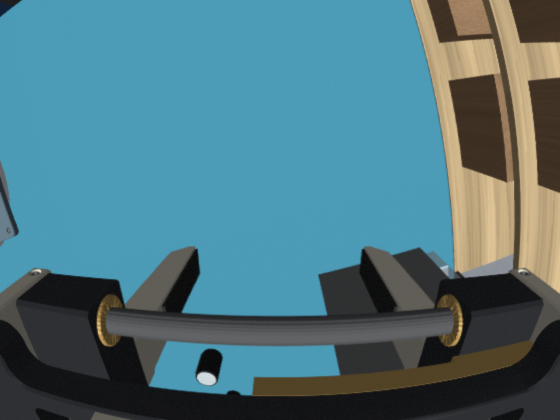

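The moves were refused because every row needs "yaw", and the wrist view only showed the empty bench. Resending with it.

Emit:
carry_out(
  rows=[
    {"delta_pos": [0, 0, 0], "yaw": -0.127},
    {"delta_pos": [0, 0, 0], "yaw": -0.128},
    {"delta_pos": [-2, -4.1, 0], "yaw": 0},
    {"delta_pos": [-2, -4.1, 0], "yaw": 0},
    {"delta_pos": [-2, -4.1, 0], "yaw": 0},
    {"delta_pos": [-2, -4.1, 0], "yaw": 0},
    {"delta_pos": [-2, -4.1, 0], "yaw": 0},
    {"delta_pos": [-2, -4.1, 0], "yaw": 0},
    {"delta_pos": [-2, -4.1, 0], "yaw": 0},
    {"delta_pos": [-2, -4.1, 0], "yaw": 0},
    {"delta_pos": [-2, -4.1, 0], "yaw": 0},
    {"delta_pos": [-2, -4.1, 0], "yaw": 0},
  ],
  grip=0.3,
)

```text
time: 1.35
position: [338.9, 120.6, 302.9]
tcp_rot: [3.141, 0.001, -3.141]
wrist_force: [2.1, 0.7, 0.1]
grip_width: 0.699
finger_force: 0.0
```

Emit:
carry_out(
  rows=[
    {"delta_pos": [-2, -4.1, 0], "yaw": 0},
    {"delta_pos": [-2, -4.1, 0], "yaw": 0},
    {"delta_pos": [-2, -4.1, 0], "yaw": 0},
    {"delta_pos": [-2, -4.1, 0], "yaw": 0},
    {"delta_pos": [-2, -4.1, 0], "yaw": 0},
    {"delta_pos": [-2, -4.1, 0], "yaw": 0},
    {"delta_pos": [-2, -4.1, 0], "yaw": 0},
    {"delta_pos": [-2, -4.1, 0], "yaw": 0},
    {"delta_pos": [0, 0, 0], "yaw": 0},
    {"delta_pos": [0, 0, 0], "yaw": 0},
  ],
)

```text
time: 2.35
position: [498.5, -206.3, 301.7]
tcp_rot: [3.14, -0.002, 3.14]
wrist_force: [-1.2, -0.4, 0.7]
grip_width: 0.701
finger_force: 0.0
```

```bash
python3 - <<'E'
from h import *
s=snap('wrist','w2'); print(s['xyz'],s['orientation']); t=state(); print(t['position'],t['tcp_rot'],t['joints'],t['wrist_force'])
print(pix('w2',[561,-329,112]),pix('w2',[561,-329,64]),pix('w2',[427.5,-300,78]))
E
```

```text
[ 418.3191094  -206.88041388  383.76722231] [-0.2877891  -0.00224983  1.56968691]
[ 498.24772079 -205.21114295  302.06672952] [ 3.14013018e+00 -1.53452220e-03  3.14127740e+00] [-5.97977871e-01  2.40031094e-01  1.56137790e+00  3.54687871e-04
  1.34227514e+00 -2.16853853e+00] [0.23575328 0.24024106 0.37956225]
[154.9 271.3] [169.3 252. ] [181.4 129.4]
```

View pics/w2.png

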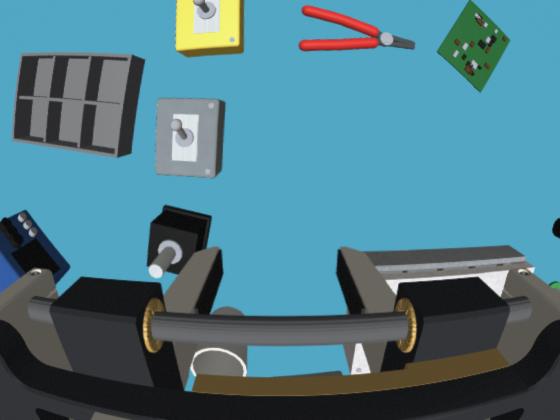

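The wrist view shows the pin top at (158,270), its flange at (171,251), the toggle ball at (176,126) leaning to -x, and the supply box top corners near (157,98), (222,99), (218,177) and (157,174).

```bash
python3 - <<'E'
from h import *
print(pos('w2',158,270,112),pos('w2',171,251,64),pos('w2',176,126,78))
for u,v in((157,98),(223,99),(219,178),(156,174)):print(pos('w2',u,v,45))
print('pivot',pos('w2',184.5,139,47), 'mug',[pos('w2',u,v,95) for u,v in((192,365),(246,365),(219,348))])
E
```

```text
[ 559.4 -325.3  112. ] [ 559.7 -326.8   64. ] [ 424.  -305.4   78. ]
[ 392.7 -337.    45. ]
[ 398.4 -264.2   45. ]
[ 482.2 -270.7   45. ]
[ 476.2 -342.6   45. ]
pivot [ 438.9 -306.4   47. ] mug [array([ 700.2, -313. ,   95. ]), array([ 695., -246.,   95.]), array([ 668.9, -276. ,   95. ])]
```

Emit:
carry_out(
  rows=[
    {"delta_pos": [-1.54, -3.04, 0], "yaw": 0},
    {"delta_pos": [-1.54, -3.04, 0], "yaw": 0},
    {"delta_pos": [-1.54, -3.04, 0], "yaw": 0},
    {"delta_pos": [-1.54, -3.04, 0], "yaw": 0},
    {"delta_pos": [0, 0, 4], "yaw": 0},
    {"delta_pos": [0, 0, 4], "yaw": 0},
    {"delta_pos": [0, 0, 0], "yaw": 0},
    {"delta_pos": [0, 0, 0], "yaw": 0},
  ],
)

```text
time: 3.2
position: [560.2, -325.8, 223.3]
tcp_rot: [3.141, -0.001, -3.14]
wrist_force: [-0.0, 0.5, 0.7]
grip_width: 0.7
finger_force: 0.0
```

```bash
python3 - <<'E'
from h import *
s=snap('wrist','w3'); t=state(); print(t['position'],t['tcp_rot'])
print(pix('w3',[560,-327,112]),pix('w3',[560,-327,64]))
E
```

```text
[ 560.98897366 -326.54378954  224.87206477] [-3.14037181e+00  1.57150098e-03 -3.14012967e+00]
[277.8 244.4] [277.9 220.9]
```

View pics/w3.png

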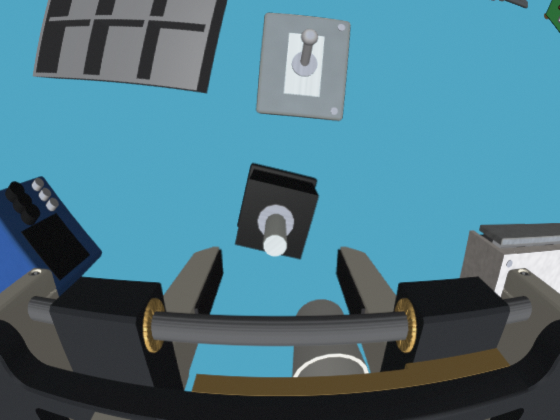

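The pin top is at (275,245), centred between the fingers. Descending to grip it.

Emit:
carry_out(
  rows=[
    {"delta_pos": [0, -0.1, 3.5], "yaw": 0},
    {"delta_pos": [0, 0, 3.4], "yaw": 0},
    {"delta_pos": [0, 0, 0], "yaw": 0},
    {"delta_pos": [0, 0, 0], "yaw": 0},
  ],
)

```text
time: 3.65
position: [561.2, -328.5, 156.1]
tcp_rot: [-3.14, 0.002, -3.141]
wrist_force: [-0.0, -0.7, 0.9]
grip_width: 0.696
finger_force: 0.0
```

Emit:
carry_out(
  rows=[
    {"delta_pos": [0, 0, 0], "yaw": 0},
    {"delta_pos": [0, 0, 0], "yaw": 0},
    {"delta_pos": [0, 0, 0], "yaw": 0},
    {"delta_pos": [0, 0, 0], "yaw": 0},
    {"delta_pos": [0, 0, 0], "yaw": 0},
    {"delta_pos": [0, 0, 0], "yaw": 0},
    {"delta_pos": [0, 0, 0], "yaw": 0},
    {"delta_pos": [0, 0, 0], "yaw": 0},
  ],
  grip=1,
  squeeze=35,
)

```text
time: 4.45
position: [560.4, -328.3, 153.7]
tcp_rot: [3.141, -0.0, -3.141]
wrist_force: [-0.4, 0.1, 0.8]
grip_width: 0.17
finger_force: 35.0
```

```bash
python3 - <<'E'
from h import *
snap('wrist','w4'); print(np.mean([state()['position']],0), state()['wrist_force'])
E
```

```text
[ 560.35702631 -328.26784473  153.69130853] [-0.31835652  0.15212652  0.18147992]
```

View pics/w4.png

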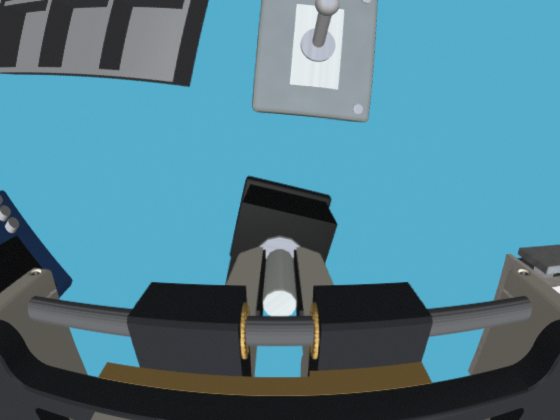

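The pin is gripped (opening 15.8 mm), with its top at (280,302). I'll lift it and carry it over the hole.

Emit:
carry_out(
  rows=[
    {"delta_pos": [0, 0, -2], "yaw": 0},
    {"delta_pos": [0, 0, -4], "yaw": 0},
    {"delta_pos": [0, 0, -4], "yaw": 0},
    {"delta_pos": [0, 0, -3], "yaw": 0},
    {"delta_pos": [-2, 0, 0], "yaw": 0},
    {"delta_pos": [-2, 4, 0], "yaw": 0},
    {"delta_pos": [-2, 4, 0], "yaw": 0},
    {"delta_pos": [-2, 4, 0], "yaw": 0},
    {"delta_pos": [-2, 4, 0], "yaw": 0},
    {"delta_pos": [-2, 4, 0], "yaw": 0},
    {"delta_pos": [-2, 4, 0], "yaw": 0},
    {"delta_pos": [-2, 4, 0], "yaw": 0},
  ],
)

```text
time: 5.7
position: [720.8, -46.5, 283.4]
tcp_rot: [3.142, -0.001, -3.141]
wrist_force: [0.5, -0.5, -0.6]
grip_width: 0.163
finger_force: 35.0
```

Emit:
carry_out(
  rows=[
    {"delta_pos": [-0.1, 1.7, 0], "yaw": 0},
    {"delta_pos": [0, 0, 0], "yaw": 0},
    {"delta_pos": [0, 0, 0], "yaw": 0},
    {"delta_pos": [0, 0, 0], "yaw": 0},
  ],
)

```text
time: 6.1
position: [720.9, -33.2, 283.8]
tcp_rot: [-3.141, -0.0, 3.14]
wrist_force: [-0.3, -0.3, -1.2]
grip_width: 0.167
finger_force: 35.0
```

```bash
python3 - <<'E'
from h import *
print(pos('w4',280,302,112))
s=snap('wrist','w5'); b=snap('top','t5')['frame']; c=snap('scene','s5')['frame']; print(state()['position'],state()['grip_width'])
print(pix('t5',[721.8,-31,70]),pix('s5',[721.8,-31,70]),pix('w5',[721.8,-31,70]))
b=b[100:200,240:380];c=c[170:300,130:312]
cv2.imwrite('pics/m5.png',np.hstack([cv2.resize(b,(420,300),interpolation=2),cv2.resize(c,(380,300),interpolation=2)]))
E
```

```text
[ 559.3 -328.4  112. ]
[721.01089075 -33.10027674 283.95981055] 0.16471099329083785
[292.6 136. ] [191.2 256.7] [282.1 203.7]
```

View pics/w5.png

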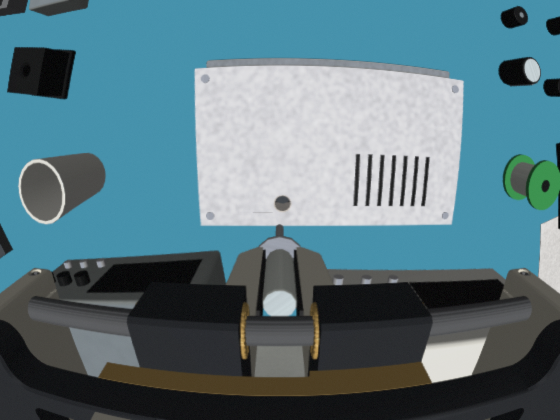

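The hole is at (282.5,203), within 1 px of the prediction. The tip is at about (279,228).

```bash
python3 - <<'E'
from h import *
print(pos('w5',282.5,203,70),pos('w5',279.5,228,135),pos('w5',26,70,60))
k=.7
print('white front bottom',pos('t0',320*k,153*k,0),'grey',pos('t0',462*k,163*k,0),pos('t0',585*k,156*k,0))
for h in(80,110,140): print(h,pos('t0',320*k,118*k,h),pos('t0',460*k,137*k,h),pos('t0',598*k,126*k,h))
E
```

```text
[721.1 -30.6  70. ] [722.9 -33.5 135. ] [ 561.8 -326.    60. ]
white front bottom [835.6 149.1   0. ] grey [ 810.8 -117.7    0. ] [ 821.  -349.5    0. ]
80 [864.7 140.   80. ] [ 823.8 -107.1   80. ] [ 840.7 -351.7   80. ]
110 [848.5 136.3 110. ] [ 808.8 -103.7  110. ] [ 825.2 -341.4  110. ]
140 [832.3 132.6 140. ] [ 793.8 -100.4  140. ] [ 809.7 -331.1  140. ]
```

View pics/m5.png

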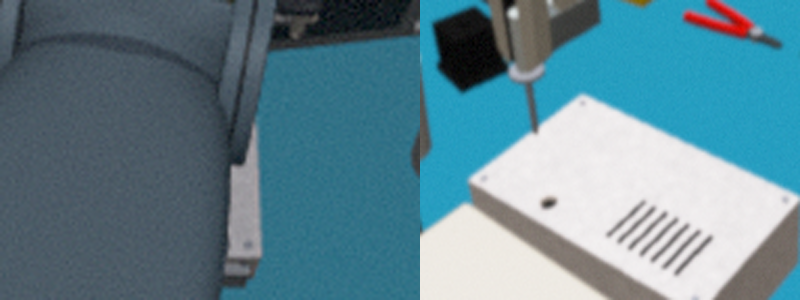

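Emit:
carry_out(
  rows=[
    {"delta_pos": [0, 0.22, 0], "yaw": 0},
    {"delta_pos": [0, 0, 2], "yaw": 0},
    {"delta_pos": [0, 0, 2], "yaw": 0},
    {"delta_pos": [0, 0, 1.5], "yaw": 0},
    {"delta_pos": [0, 0, 0.4], "yaw": 0},
    {"delta_pos": [0, 0, 0.4], "yaw": 0},
    {"delta_pos": [0, 0, 0.4], "yaw": 0},
    {"delta_pos": [0, 0, 0.4], "yaw": 0},
    {"delta_pos": [0, 0, 0.4], "yaw": 0},
    {"delta_pos": [0, 0, 0], "yaw": 0},
    {"delta_pos": [0, 0, 0], "yaw": 0},
  ],
)

```text
time: 7.35
position: [721.3, -29.0, 208.9]
tcp_rot: [-3.142, 0.0, -3.141]
wrist_force: [-1.1, -0.7, -0.2]
grip_width: 0.166
finger_force: 35.0
```

Emit:
carry_out(
  rows=[
    {"delta_pos": [0, 0, 1], "yaw": 0},
    {"delta_pos": [0, 0, 1], "yaw": 0},
    {"delta_pos": [0, 0, 0.5], "yaw": 0},
    {"delta_pos": [0, 0, 0.4], "yaw": 0},
    {"delta_pos": [0, 0, 0.3], "yaw": 0},
    {"delta_pos": [0, 0, 0], "yaw": 0},
    {"delta_pos": [0, 0, 0], "yaw": 0},
  ],
)

```text
time: 8.05
position: [721.3, -29.0, 177.2]
tcp_rot: [3.142, 0.0, -3.141]
wrist_force: [-1.0, 0.1, 2.1]
grip_width: 0.165
finger_force: 35.0
```

```bash
python3 - <<'E'
from h import *
t=state();print(t['position'],t['wrist_force'])
b=snap('wrist','w6')
E
```

```text
[721.29402479 -28.9999963  177.15680921] [-1.02299652  0.06645575  2.12661342]
```

View pics/w6.png

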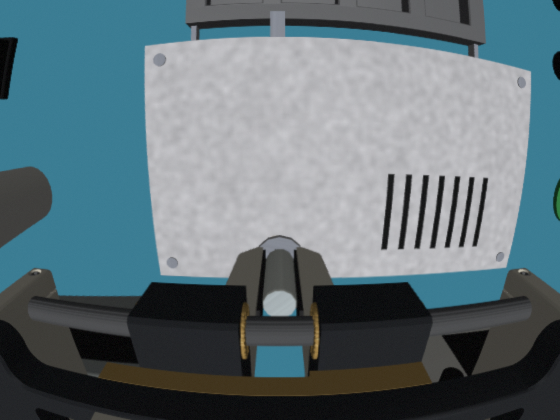

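The tray has sprung out (top of the picture, latch tripped). Taking the pin back to its stand.

Emit:
carry_out(
  rows=[
    {"delta_pos": [0, 0, -1], "yaw": 0},
    {"delta_pos": [0, 0, -2.5], "yaw": 0},
    {"delta_pos": [0, 0, -3.2], "yaw": 0},
    {"delta_pos": [0, 0, -4], "yaw": 0},
    {"delta_pos": [2, -4, 0], "yaw": 0},
    {"delta_pos": [2, -4, 0], "yaw": 0},
    {"delta_pos": [2, -4, 0], "yaw": 0},
    {"delta_pos": [2, -4, 0], "yaw": 0},
    {"delta_pos": [2, -4, 0], "yaw": 0},
    {"delta_pos": [2, -4, 0], "yaw": 0},
    {"delta_pos": [2, -4, 0], "yaw": 0},
    {"delta_pos": [2, -1.9, 0], "yaw": 0},
  ],
)

```text
time: 9.3
position: [560.1, -331.7, 284.3]
tcp_rot: [-3.14, 0.001, 3.139]
wrist_force: [0.5, 0.2, -0.8]
grip_width: 0.165
finger_force: 35.0
```

Emit:
carry_out(
  rows=[
    {"delta_pos": [0, 0, 0], "yaw": 0},
    {"delta_pos": [0, 0, 0], "yaw": 0},
    {"delta_pos": [0, 0, 0], "yaw": 0},
  ],
)

```text
time: 9.6
position: [562.0, -327.3, 284.1]
tcp_rot: [3.141, 0.001, -3.141]
wrist_force: [-0.2, 0.6, -1.1]
grip_width: 0.166
finger_force: 35.0
```

```bash
python3 - <<'E'
from h import *
t=state();print(t['position'])
b=snap('wrist','w7')['frame'];print(pix('w7',[560.5,-327.5,60]))
cv2.imwrite('pics/w7c.png',cv2.resize(b[140:320,190:370],None,fx=3,fy=3,interpolation=2))
E
```

```text
[ 562.02769888 -327.2773433   284.1386617 ]
[279.3 198.2]
```

View pics/w7c.png

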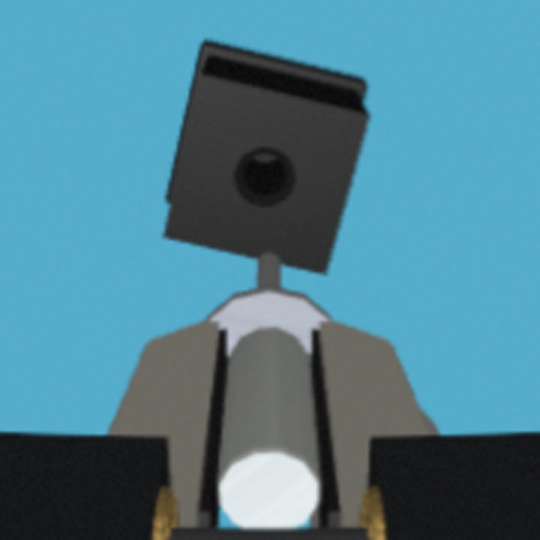

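The stand hole is at full-image (278.3,198.7) and the tip at (279.7,225), so about 1 mm of correction is needed. Lowering.

Emit:
carry_out(
  rows=[
    {"delta_pos": [0.13, -0.09, 0], "yaw": 0},
    {"delta_pos": [0, 0, 3], "yaw": 0},
    {"delta_pos": [0, 0, 3], "yaw": 0},
    {"delta_pos": [0, 0, 1], "yaw": 0},
    {"delta_pos": [0, 0, 0.5], "yaw": 0},
    {"delta_pos": [0, 0, 0.5], "yaw": 0},
    {"delta_pos": [0, 0, 0.5], "yaw": 0},
    {"delta_pos": [0, 0, 0.5], "yaw": 0},
    {"delta_pos": [0, 0, 0], "yaw": 0},
    {"delta_pos": [0, 0, 0], "yaw": 0},
  ],
)

```text
time: 10.65
position: [560.2, -329.1, 194.1]
tcp_rot: [-3.141, 0.0, -3.141]
wrist_force: [0.2, 0.1, -0.6]
grip_width: 0.167
finger_force: 35.0
```

Inside the hole with no contact force. Seating the pin.

Emit:
carry_out(
  rows=[
    {"delta_pos": [0, 0, 1.5], "yaw": 0},
    {"delta_pos": [0, 0, 1.2], "yaw": 0},
    {"delta_pos": [0, 0, 0.8], "yaw": 0},
    {"delta_pos": [0, 0, 0.4], "yaw": 0},
    {"delta_pos": [0, 0, 0.05], "yaw": 0},
    {"delta_pos": [0, 0, 0], "yaw": 0},
    {"delta_pos": [0, 0, 0], "yaw": 0},
  ],
)

```text
time: 11.35
position: [560.3, -329.1, 154.6]
tcp_rot: [-3.141, 0.0, -3.141]
wrist_force: [0.7, 0.5, -0.9]
grip_width: 0.167
finger_force: 35.0
```

Emit:
carry_out(
  rows=[
    {"delta_pos": [0, 0, 0.08], "yaw": 0},
    {"delta_pos": [0, 0, 0], "yaw": 0},
    {"delta_pos": [0, 0, 0], "yaw": 0},
  ],
)

```text
time: 11.65
position: [560.2, -329.1, 153.7]
tcp_rot: [-3.141, 0.001, -3.141]
wrist_force: [-0.3, 0.8, 0.2]
grip_width: 0.164
finger_force: 35.0
```

Emit:
carry_out(
  rows=[
    {"delta_pos": [0, 0, 0], "yaw": 0},
    {"delta_pos": [0, 0, 0], "yaw": 0},
    {"delta_pos": [0, 0, 0], "yaw": 0},
    {"delta_pos": [0, 0, 0], "yaw": 0},
    {"delta_pos": [0, 0, -3], "yaw": 0},
    {"delta_pos": [0, 0, -4], "yaw": 0},
    {"delta_pos": [0, 0, -4], "yaw": 0},
    {"delta_pos": [0, 0, -3], "yaw": 0},
    {"delta_pos": [0.6, 4.2, 0], "yaw": 0},
    {"delta_pos": [0.6, 4.2, 0], "yaw": 0},
    {"delta_pos": [0.6, 4.2, 0], "yaw": 0},
    {"delta_pos": [0.6, 4.2, 0], "yaw": 0},
  ],
  grip=0.5,
)

```text
time: 12.85
position: [535.5, -159.5, 293.6]
tcp_rot: [-3.142, 0.0, 3.141]
wrist_force: [0.4, 0.6, -0.0]
grip_width: 0.495
finger_force: 0.0
```

Emit:
carry_out(
  rows=[
    {"delta_pos": [0.5, 4.2, 0], "yaw": 0},
    {"delta_pos": [0.5, 4.2, 0], "yaw": 0},
    {"delta_pos": [0.5, 4.2, 0], "yaw": 0},
    {"delta_pos": [0.5, 4.2, 0], "yaw": 0},
    {"delta_pos": [0.5, 4.2, 0], "yaw": 0},
    {"delta_pos": [0.5, 4.2, 0], "yaw": 0},
    {"delta_pos": [0.5, 4.2, 0], "yaw": 0},
    {"delta_pos": [0.5, 4.2, 0], "yaw": 0},
    {"delta_pos": [0.5, 4.2, 0], "yaw": 0},
    {"delta_pos": [0.5, 4.2, 0], "yaw": 0},
    {"delta_pos": [0, 0, 0], "yaw": 0},
    {"delta_pos": [0, 0, 0], "yaw": 0},
  ],
)

```text
time: 14.05
position: [485.6, 259.7, 293.3]
tcp_rot: [-3.141, -0.0, -3.139]
wrist_force: [0.2, 0.1, -0.1]
grip_width: 0.498
finger_force: 0.0
```

```bash
python3 - <<'E'
from h import *
t=state();print(t['position'],t['grip_width'])
a=snap('wrist','w8')['frame'];b=snap('top','t8')['frame']
for p in([567.9,351.6,32],[474.9,361.5,32],[487,269.6,32]):print(pix('w8',p),pix('t8',p))
print([pix('t8',[541.5,y,30]) for y in(-62.3,-8.3,45.7,99.7)],pix('t8',[560,-328,112]))
cv2.imwrite('pics/m8.png',np.hstack([cv2.resize(a,(400,300),interpolation=3),cv2.resize(b[110:300,90:343],(400,300),interpolation=2)]))
E
```

```text
[485.55251119 259.70063177 293.3371824 ] 0.4981171001793742
[356.9 259.7] [140.1 202.1]
[371.8 182.7] [134.1 239.1]
[288.8 192.6] [171.9 233.6]
[array([306.4, 210. ]), array([284.7, 210.3]), array([262.9, 210.7]), array([241.2, 211. ])] [422.7 192.7]
```

View pics/m8.png

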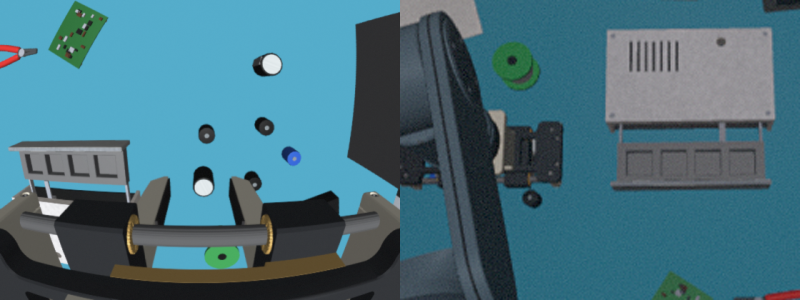

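The wrist half shows three buzzers (half-scale (206,133), (264,127), (254,183)), none shifted. The top half shows the open tray with four empty nests. I'll refine by image code now, as I'm nearly out of picture views.

```bash
cat >> h.py <<'E'
def dot(f,p,r=14):
    g=cv2.imread('pics/'+f+'.png').astype(int); u,v=pix(f,p).round().astype(int)
    c=g[v-r:v+r+1,u-r:u+r+1]; dark=(c.max(2)<75).astype(np.uint8)
    n,l,st,ce=cv2.connectedComponentsWithStats(dark)
    k=1+np.argmax(st[1:,4]); m=np.zeros_like(dark); h=cv2.findContours((l==k).astype(np.uint8),0,2)[0][0]
    cv2.drawContours(m,[cv2.convexHull(h)],-1,1,-1); m=cv2.erode(m,np.ones((3,3)))
    b=(c.min(2)-30).clip(0)*m*1.0; b[b<.5*b.max()]=0
    yy,xx=np.mgrid[-r:r+1,-r:r+1]; U,V=u+(b*xx).sum()/b.sum(),v+(b*yy).sum()/b.sum()
    return (round(U,1),round(V,1)),st[k],pos(f,U,V,p[2])
E
python3 - <<'E'
from h import *
for p in([567.9,351.6,32],[474.9,361.5,32],[487,269.6,32]):
    print(pix('w8',p),dot('w8',p))
g=cv2.imread('pics/w8.png'); print(g[176:204:2,276:304:2].max(2))
t=cv2.imread('pics/t8.png')
for y in(-62.3,-8.3,45.7,99.7):
    u,v=pix('t8',[541.5,y,14]).round().astype(int); print(u,v); print('col',t[v-22:v+24,u-3:u+4].mean((1,2)).round().astype(int))
u,v=pix('t8',[541.5,18,14]).round().astype(int); print(u-50,v,t[v-3:v+4,u-50:u+52].mean((0,2)).round().astype(int))
E
```

```text
[356.9 259.7] ((np.float64(355.9), np.float64(258.3)), array([  0,   0,  23,  21, 258], dtype=int32), array([566. , 350.2,  32. ]))
[371.8 182.7] ((np.float64(373.3), np.float64(178.6)), array([  0,   0,  25,  20, 379], dtype=int32), array([470.3, 363. ,  32. ]))
[288.8 192.6] ((np.float64(289.1), np.float64(189.8)), array([  3,   0,  22,  22, 361], dtype=int32), array([483.9, 269.9,  32. ]))
[[203 203 182  68  21  14  12  14  17  55 161 202 203 204]
 [203 198  87  13  18  21  21  25  22  18  53 175 202 204]
 [202 144  19  21  45  65  64  65  62  45  24  95 201 202]
 [200  85  26  60  67  68  66  65  63  63  55  51 193 203]
 [201  77  51  66  65  62  65  62  63  62  60  53 148 202]
 [200  71  63  63  63  62  71  72  60  59  57  55 131 202]
 [200  73  61  60  59  94 159 160 103  57  55  54 104 199]
 [200  75  58  58  59 125 165 165 140  56  54  54  91 199]
 [201 107  55  56  56  83 157 152  78  52  52  52 127 203]
 [202 165  54  55  54  55  61  58  53  52  50  57 168 202]
 [203 197  89  51  53  52  52  51  50  50  50  94 198 204]
 [203 203 197 116  51  50  49  48  47  47 109 195 202 2
[... 645 characters left out ...]
 99  98  98  94  93  97  89  91 110
 111  89  51  51  80  96  94  95  94  94]
242 212
col [ 45  57  83  98  96  95  96  95  97  96  97  97  96  97  92  68  67  90
  99  97  96  98  97  96  98  96  97  98  97  97  92  93  95  98 109 113
 108  85  51  52  67  88  94  95  92  96]
224 212 [ 91  94  92  97  95  94  97  97  91  69  91  97  96  97  97  97  96  98
  96  96  96  98  96  97  97  86  95  97  98  96  88  83  94  99  98  98
  97  98  97  99  98  98  98  99  98  99  99  87  96  97  99  98  87  96
  99  98  98  97  98  98  99  98  98  97 100  97  99  97  82  89  98  99
 100  97  90  96  99  98  98 100  98  98  98  98  98  97  96  99  98  98
  69  90  99  97  98  98  98  96  94  93  94  95]
```

Emit:
carry_out(
  rows=[
    {"delta_pos": [0, 1, 3], "yaw": 0},
    {"delta_pos": [0, 0, 4.5], "yaw": 0},
    {"delta_pos": [0, 0, 4.5], "yaw": 0},
    {"delta_pos": [0, 0, 0], "yaw": 0},
    {"delta_pos": [0, 0, 0], "yaw": 0},
  ],
)

```text
time: 14.65
position: [486.4, 267.8, 173.8]
tcp_rot: [-3.141, -0.001, 3.14]
wrist_force: [0.1, 0.0, 0.6]
grip_width: 0.498
finger_force: 0.0
```

```bash
python3 - <<'E'
from h import *
snap('wrist','w9');print(state()['position']);p=[485,269.7,32];print(pix('w9',p),dot('w9',p,22))
for p in([566,350,32],[471,362.5,32]):
  try: print(pix('w9',p),dot('w9',p,22))
  except Exception as e:print(e)
E
```

```text
[487.35055268 268.37976446 175.250712  ]
[282.5 227. ] ((np.float64(282.6), np.float64(225.7)), array([  6,   0,  34,  36, 926], dtype=int32), array([484. , 269.7,  32. ]))
[376.1 315.3] ((np.float64(379.4), np.float64(325.6)), array([ 11,   0,  34,  45, 964], dtype=int32), array([577.6, 354.8,  32. ]))
[405.4 208.5] ((np.float64(405.7), np.float64(207.8)), array([  0,   0,  37,  37, 981], dtype=int32), array([470.5, 362.7,  32. ]))
```

Emit:
carry_out(
  rows=[
    {"delta_pos": [0.1, 0, 3], "yaw": 0},
    {"delta_pos": [0, 0, 3], "yaw": 0},
    {"delta_pos": [0, 0, 1.1], "yaw": 0},
    {"delta_pos": [0, 0, 0], "yaw": 0},
    {"delta_pos": [0, 0, 0], "yaw": 0},
  ],
)

```text
time: 15.2
position: [486.3, 269.3, 104.4]
tcp_rot: [3.141, 0.003, -3.142]
wrist_force: [0.0, 0.0, -0.2]
grip_width: 0.497
finger_force: 0.0
```

Emit:
carry_out(
  rows=[
    {"delta_pos": [0, 0, 0], "yaw": 0},
    {"delta_pos": [0, 0, 0], "yaw": 0},
    {"delta_pos": [0, 0, 0], "yaw": 0},
    {"delta_pos": [0, 0, 0], "yaw": 0},
    {"delta_pos": [0, 0, 0], "yaw": 0},
    {"delta_pos": [0, 0, 0], "yaw": 0},
  ],
  grip=1,
  squeeze=15,
)

```text
time: 15.8
position: [485.4, 269.2, 103.2]
tcp_rot: [3.141, 0.001, -3.141]
wrist_force: [-0.8, 0.1, 6.9]
grip_width: 0.274
finger_force: 15.0
```

Emit:
carry_out(
  rows=[
    {"delta_pos": [0, 0, -2], "yaw": 0},
    {"delta_pos": [0, 0, -4], "yaw": 0},
    {"delta_pos": [0, 0, -2], "yaw": 0},
    {"delta_pos": [-1.4, -3.4, 0], "yaw": 0},
    {"delta_pos": [-1.4, -3.4, 0], "yaw": 0},
    {"delta_pos": [-1.4, -3.4, 0], "yaw": 0},
    {"delta_pos": [-1.4, -3.4, 0], "yaw": 0},
    {"delta_pos": [0, -3.4, 0], "yaw": 0},
    {"delta_pos": [0, 0, 0], "yaw": 0},
    {"delta_pos": [0, 0, 0], "yaw": 0},
  ],
)

```text
time: 16.8
position: [540.8, 98.5, 182.2]
tcp_rot: [3.141, -0.001, 3.14]
wrist_force: [-0.6, 0.4, -0.0]
grip_width: 0.273
finger_force: 15.0
```

```bash
python3 - <<'E'
from h import *
a=snap('wrist','w10')['frame'];t=state();print(t['position'],t['grip_width'],t['wrist_force'])
print([pix('w10',[541.5,y,30]) for y in(-62.3,-8.3,45.7,99.7)],pix('w10',[541.5,99.7,112]))
cv2.imwrite('pics/w10.png',a)
E
```

```text
[540.69413809  99.37686878 182.21574289] 0.27177861491699135 [-0.17459597  0.11510398  0.03679589]
[array([ 92.2, 223.7]), array([147.1, 224.4]), array([211.3, 224.9]), array([281.2, 225. ])] [282.3 275.7]
```

View pics/w10.png

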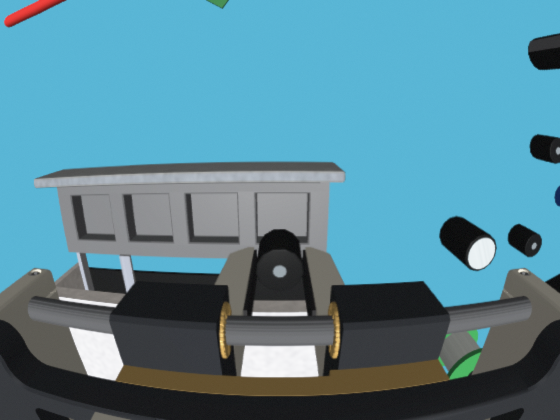

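The buzzer is held upright with its top dot at (279,270). The nest rims span v≈192–241, with nest 3 at u≈252–310. I'll compare both cameras on nest x.

```bash
python3 - <<'E'
from h import *
for v in(203.5,220.5):print('top',pos('t8',285,v,30))
g=cv2.imread('pics/w10.png').mean(2)
for u in(100,150,213,283):print(u,g[170:262,u-3:u+4].mean(1).round().astype(int))
for v in(185,235):print(v,g[v-2:v+3,55:335:2].mean(0).round().astype(int))
for v in (192,193,241):print(v,pos('w10',213,v,30))
print(pos('w10',279,270.5,182.2-65-35+32+14+1-14-1))
E
```

```text
top [558.9  -9.5  30. ]
top [515.7  -8.6  30. ]
100 [ 83  83  83  85  99 147 171 177 178 178 177 179 179 173 164 129 142 145
 144 144 144 145 145 142 123 135 143 143 143 143 143 142 143 143 143 142
 142 142 142 142 142 142 142 142 142 143 142 142 142 142 143 143 142 142
 142 142 142 142 142 142 143 142 140 119  79  60  59  59  60  73 104 131
 142 142 142 142 142 142 142 142 142 142 142 147 157 161 161 162 161 161
 161 161]
150 [ 83  84  97 141 164 171 175 177 177 177 177 175 165 150 134 146 147 147
 148 147 147 147 145 125 137 146 147 147 147 147 147 147 147 147 146 147
 146 146 146 146 146 146 146 146 146 146 146 146 146 146 146 146 145 146
 145 145 145 145 144 145 145 145 144 143 131  92  63  58  58  59  62  89
 116 140 143 144 143 143 143 143 143 143 143 143 143 145 155 161 162 162
 162 162]
213 [ 90 123 167 174 178 179 180 181 182 183 179 170 148 138 150 151 151 151
 151 151 151 151 136 139 152 156 156 156 156 156 156 155 155 155 154 155
 155 154 154 154 154 153 153 153 153 153 153 153 153 152 152 152 152 152
 151 151 151 151 151 150 150 150 150 150 148 133  94  63  59  58  58  6
[... 1001 characters left out ...]
55 155 157 157 157 157 160 162 162]
235 [161 162 162 161 161 149 141 141 141 141 140 114  54  50  52  55  66  69
  70  71  71  73  74  76  77  77  78  79  80  82 127 142 142 143 142 143
 125  65  50  50  56  89  93  94  95  96  96  97  98  99  99  99 101 102
 102 103 102 103 104 131 147 147 147 147 147 147 131  73  49  60 112 114
 114 115 115 116 117 116 117 118 118 119 118 119 120 121 121 121 121 122
 121 122 129 152 152 152 152 152 152 151 120  81 120 120 103  48  23  17
  15  15  15  16  14  15  14  15  14  15  18  44  96 119 119 119 119 112
  72 131 151 151 150 151 150 150 149 149 158 161 162 161]
192 [515.5  48.6  30. ]
193 [516.2  48.6  30. ]
241 [554.9  46.1  30. ]
[537.3  98.  114.2]
```

Emit:
carry_out(
  rows=[
    {"delta_pos": [0.25, 0.1, 2], "yaw": 0},
    {"delta_pos": [0, 0, 2], "yaw": 0},
    {"delta_pos": [0, 0, 1], "yaw": 0},
    {"delta_pos": [0, 0, 0.7], "yaw": 0},
    {"delta_pos": [0, 0, 0.5], "yaw": 0},
    {"delta_pos": [0, 0, 0.2], "yaw": 0},
    {"delta_pos": [0, 0, 0], "yaw": 0},
    {"delta_pos": [0, 0, 0], "yaw": 0},
  ],
)

```text
time: 17.65
position: [538.9, 100.0, 118.9]
tcp_rot: [3.142, 0.001, -3.141]
wrist_force: [0.2, 0.1, -0.4]
grip_width: 0.272
finger_force: 15.0
```

Emit:
carry_out(
  rows=[
    {"delta_pos": [0, 0, 0.1], "yaw": 0},
    {"delta_pos": [0, 0, 0.1], "yaw": 0},
    {"delta_pos": [0, 0, 0], "yaw": 0},
  ],
)

```text
time: 17.95
position: [538.8, 100.0, 117.2]
tcp_rot: [-3.142, 0.001, -3.142]
wrist_force: [-0.4, -0.3, 4.6]
grip_width: 0.274
finger_force: 15.0
```

Emit:
carry_out(
  rows=[
    {"delta_pos": [0, 0, 0], "yaw": 0},
    {"delta_pos": [0, 0, 0], "yaw": 0},
    {"delta_pos": [0, 0, 0], "yaw": 0},
    {"delta_pos": [0, 0, -2], "yaw": 0},
    {"delta_pos": [0, 0, -4], "yaw": 0},
    {"delta_pos": [0, 0, 0], "yaw": 0},
    {"delta_pos": [0, 0, 0], "yaw": 0},
  ],
  grip=0.6,
)

```text
time: 18.65
position: [539.0, 100.0, 177.3]
tcp_rot: [-3.142, 0.002, -3.141]
wrist_force: [-0.7, 2.1, -0.0]
grip_width: 0.398
finger_force: 0.0
```

```bash
python3 - <<'E'
from h import *
snap('wrist','w11');t=state();print(t['position'],t['grip_width'],t['wrist_force'])
p=[537,99.7,46];print(pix('w11',p),dot('w11',p,20))
E
```

```text
[538.22869178 100.04147965 176.15739175] 0.4014056483081485 [-0.71132127 -0.45874581 -0.43964743]
[279.4 230.6] ((np.float64(279.1), np.float64(232.3)), array([   0,    0,   41,   36, 1135], dtype=int32), array([538.3,  99.5,  46. ]))
```

Emit:
carry_out(
  rows=[
    {"delta_pos": [1, 3.75, 0], "yaw": 0},
    {"delta_pos": [1, 3.75, 0], "yaw": 0},
    {"delta_pos": [1, 3.75, 0], "yaw": 0},
    {"delta_pos": [1, 3.75, 0], "yaw": 0},
    {"delta_pos": [1, 3.75, 0], "yaw": 0},
    {"delta_pos": [1, 3.75, 0], "yaw": 0},
    {"delta_pos": [0.75, 3.75, 0], "yaw": 0},
    {"delta_pos": [0, 0, 0], "yaw": 0},
    {"delta_pos": [0, 0, 0], "yaw": 0},
  ],
  grip=0.5,
)

```text
time: 19.6
position: [469.8, 362.7, 174.7]
tcp_rot: [-3.14, -0.003, -3.139]
wrist_force: [0.5, -0.7, -0.4]
grip_width: 0.5
finger_force: 0.0
```

```bash
python3 - <<'E'
from h import *
snap('wrist','w12');print(state()['position'])
for p in([470.5,362.7,32],[566,351,32]):print(pix('w12',p),dot('w12',p,22))
E
```

```text
[470.28494594 361.92892954 175.01785393]
[280.1 229.5] ((np.float64(279.9), np.float64(229.4)), array([  6,   0,  33,  37, 947], dtype=int32), array([470.5, 362.6,  32. ]))
[266.  333.4] ((np.float64(265.9), np.float64(321.8)), array([  0,   0,  45,  15, 497], dtype=int32), array([553.4, 351.1,  32. ]))
```

Emit:
carry_out(
  rows=[
    {"delta_pos": [0, 0, 3], "yaw": 0},
    {"delta_pos": [0, 0, 3], "yaw": 0},
    {"delta_pos": [0, 0, 1.3], "yaw": 0},
    {"delta_pos": [0, 0, 0], "yaw": 0},
    {"delta_pos": [0, 0, 0], "yaw": 0},
  ],
)

```text
time: 20.15
position: [471.6, 362.0, 103.9]
tcp_rot: [3.142, 0.0, 3.141]
wrist_force: [0.1, -0.2, 0.7]
grip_width: 0.505
finger_force: 0.0
```

Emit:
carry_out(
  rows=[
    {"delta_pos": [0, 0, 0], "yaw": 0},
    {"delta_pos": [0, 0, 0], "yaw": 0},
    {"delta_pos": [0, 0, 0], "yaw": 0},
    {"delta_pos": [0, 0, 0], "yaw": 0},
    {"delta_pos": [0, 0, 0], "yaw": 0},
    {"delta_pos": [0, 0, 0], "yaw": 0},
  ],
  grip=1,
)

```text
time: 20.75
position: [471.4, 362.8, 104.4]
tcp_rot: [3.141, 0.002, -3.141]
wrist_force: [0.6, -0.7, 6.7]
grip_width: 0.279
finger_force: 15.0
```

Emit:
carry_out(
  rows=[
    {"delta_pos": [0, 0, -2], "yaw": 0},
    {"delta_pos": [0, 0, -4], "yaw": 0},
    {"delta_pos": [0, 0, -2], "yaw": 0},
    {"delta_pos": [-0.83, -3.96, 0], "yaw": 0},
    {"delta_pos": [-0.83, -3.96, 0], "yaw": 0},
    {"delta_pos": [-0.83, -3.96, 0], "yaw": 0},
    {"delta_pos": [-0.83, -3.96, 0], "yaw": 0},
    {"delta_pos": [-0.83, -3.96, 0], "yaw": 0},
    {"delta_pos": [-0.83, -3.96, 0], "yaw": 0},
    {"delta_pos": [-0.83, -3.96, 0], "yaw": 0},
    {"delta_pos": [-0.83, -3.96, 0], "yaw": 0},
    {"delta_pos": [0, 0, 0], "yaw": 0},
  ],
)

```text
time: 21.95
position: [538.6, 41.4, 183.4]
tcp_rot: [-3.14, 0.001, 3.137]
wrist_force: [0.0, -0.5, 0.0]
grip_width: 0.273
finger_force: 15.0
```

Emit:
carry_out(
  rows=[
    {"delta_pos": [0, 0, 0], "yaw": 0},
    {"delta_pos": [0, 0, 0], "yaw": 0},
  ],
)

```text
time: 22.15
position: [536.9, 46.6, 183.2]
tcp_rot: [3.141, -0.001, -3.141]
wrist_force: [0.3, 0.1, 0.2]
grip_width: 0.272
finger_force: 15.0
```

Emit:
carry_out(
  rows=[
    {"delta_pos": [-0.1, -0.1, 2], "yaw": 0},
    {"delta_pos": [0, 0, 2], "yaw": 0},
    {"delta_pos": [0, 0, 1.2], "yaw": 0},
    {"delta_pos": [0, 0, 0.7], "yaw": 0},
    {"delta_pos": [0, 0, 0.5], "yaw": 0},
    {"delta_pos": [0, 0, 0.1], "yaw": 0},
    {"delta_pos": [0, 0, 0], "yaw": 0},
    {"delta_pos": [0, 0, 0], "yaw": 0},
  ],
)

```text
time: 22.95
position: [538.8, 44.7, 119.0]
tcp_rot: [-3.141, 0.001, -3.141]
wrist_force: [0.5, -1.3, 0.9]
grip_width: 0.277
finger_force: 15.0
```

Emit:
carry_out(
  rows=[
    {"delta_pos": [0, 0, 0.1], "yaw": 0},
    {"delta_pos": [0, 0, 0.05], "yaw": 0},
    {"delta_pos": [0, 0, 0], "yaw": 0},
  ],
)

```text
time: 23.25
position: [539.1, 44.6, 118.3]
tcp_rot: [-3.141, 0.002, -3.142]
wrist_force: [-2.4, 0.0, 8.3]
grip_width: 0.272
finger_force: 15.0
```

Emit:
carry_out(
  rows=[
    {"delta_pos": [0, 0, 0], "yaw": 0},
    {"delta_pos": [0, 0, 0], "yaw": 0},
    {"delta_pos": [0, 0, 0], "yaw": 0},
    {"delta_pos": [0, 0, -2], "yaw": 0},
    {"delta_pos": [0, 0, -4], "yaw": 0},
    {"delta_pos": [0, 0, 0], "yaw": 0},
    {"delta_pos": [0, 0, 0], "yaw": 0},
  ],
  grip=0.6,
)

```text
time: 23.95
position: [538.9, 44.7, 177.7]
tcp_rot: [-3.141, 0.002, -3.141]
wrist_force: [-0.6, 0.3, -0.2]
grip_width: 0.399
finger_force: 0.0
```

```bash
python3 - <<'E'
from h import *
snap('wrist','w13');t=state();print(t['position'],t['grip_width'],t['wrist_force'])
for p in([538,45.7,46],[538,99.7,46]):print(pix('w13',p),dot('w13',p,20))
E
```

```text
[538.12708096  44.73315568 176.63868728] 0.3986699772007855 [-0.56323327  0.51333128 -0.42251721]
[281.4 231.9] ((np.float64(281.2), np.float64(233.1)), array([   0,    0,   41,   36, 1112], dtype=int32), array([538.9,  45.6,  46. ]))
[357.  231.5] ((np.float64(357.5), np.float64(226.9)), array([   0,    0,   41,   34, 1192], dtype=int32), array([534.5,  99.8,  46. ]))
```

Emit:
carry_out(
  rows=[
    {"delta_pos": [-0.36, 3.83, 0], "yaw": 0},
    {"delta_pos": [-0.36, 3.83, 0], "yaw": 0},
    {"delta_pos": [-0.36, 3.83, 0], "yaw": 0},
    {"delta_pos": [-0.36, 3.83, 0], "yaw": 0},
    {"delta_pos": [-0.36, 3.83, 0], "yaw": 0},
    {"delta_pos": [-0.36, 3.83, 0], "yaw": 0},
    {"delta_pos": [-0.36, 3.83, 0], "yaw": 0},
    {"delta_pos": [-0.36, 3.83, 0], "yaw": 0},
    {"delta_pos": [0, 0, 0], "yaw": 0},
    {"delta_pos": [0, 0, 0], "yaw": 0},
    {"delta_pos": [0, 0, 0], "yaw": 0},
  ],
  grip=0.5,
)

```text
time: 25.1
position: [566.6, 350.0, 175.6]
tcp_rot: [-3.14, -0.002, 3.141]
wrist_force: [0.0, -0.4, -0.6]
grip_width: 0.498
finger_force: 0.0
```

```bash
python3 - <<'E'
from h import *
snap('wrist','w14');print(state()['position'])
for p in([567,351,32],):print(pix('w14',p),dot('w14',p,22))
E
```

```text
[566.8896717  349.74394304 176.05105096]
[281.5 228.7] ((np.float64(280.6), np.float64(227.7)), array([  4,   0,  34,  36, 924], dtype=int32), array([566.2, 350.4,  32. ]))
```

Emit:
carry_out(
  rows=[
    {"delta_pos": [0, 0, 3], "yaw": 0},
    {"delta_pos": [0, 0, 3], "yaw": 0},
    {"delta_pos": [0, 0, 1.3], "yaw": 0},
    {"delta_pos": [0, 0, 0], "yaw": 0},
    {"delta_pos": [0, 0, 0], "yaw": 0},
  ],
)

```text
time: 25.65
position: [567.8, 350.7, 104.7]
tcp_rot: [3.141, 0.001, 3.141]
wrist_force: [-0.2, -0.8, 0.5]
grip_width: 0.503
finger_force: 0.0
```

Emit:
carry_out(
  rows=[
    {"delta_pos": [0, 0, 0], "yaw": 0},
    {"delta_pos": [0, 0, 0], "yaw": 0},
    {"delta_pos": [0, 0, 0], "yaw": 0},
    {"delta_pos": [0, 0, 0], "yaw": 0},
    {"delta_pos": [0, 0, 0], "yaw": 0},
    {"delta_pos": [0, 0, 0], "yaw": 0},
  ],
  grip=1,
)

```text
time: 26.25
position: [567.6, 351.4, 105.0]
tcp_rot: [3.141, 0.002, -3.141]
wrist_force: [-0.5, -0.5, 4.7]
grip_width: 0.272
finger_force: 15.0
```

Emit:
carry_out(
  rows=[
    {"delta_pos": [0, 0, -2], "yaw": 0},
    {"delta_pos": [0, 0, -4], "yaw": 0},
    {"delta_pos": [0, 0, -2], "yaw": 0},
    {"delta_pos": [0.33, -4, 0], "yaw": 0},
    {"delta_pos": [0.33, -4, 0], "yaw": 0},
    {"delta_pos": [0.33, -4, 0], "yaw": 0},
    {"delta_pos": [0.33, -4, 0], "yaw": 0},
    {"delta_pos": [0.33, -4, 0], "yaw": 0},
    {"delta_pos": [0.33, -4, 0], "yaw": 0},
    {"delta_pos": [0.33, -4, 0], "yaw": 0},
    {"delta_pos": [0.33, -4, 0], "yaw": 0},
    {"delta_pos": [0.25, -4, 0], "yaw": 0},
  ],
)

```text
time: 27.45
position: [537.7, -10.3, 183.8]
tcp_rot: [3.141, -0.0, -3.141]
wrist_force: [0.9, -0.1, -0.7]
grip_width: 0.275
finger_force: 15.0
```

Emit:
carry_out(
  rows=[
    {"delta_pos": [0, 0, 0], "yaw": 0},
    {"delta_pos": [0, 0, 0], "yaw": 0},
    {"delta_pos": [0, 0, 0], "yaw": 0},
    {"delta_pos": [0, 0, 0], "yaw": 0},
  ],
)

```text
time: 27.85
position: [538.2, -7.5, 183.8]
tcp_rot: [3.141, -0.0, -3.14]
wrist_force: [0.1, 0.2, -0.8]
grip_width: 0.275
finger_force: 15.0
```

Emit:
carry_out(
  rows=[
    {"delta_pos": [0, -0.1, 2], "yaw": 0},
    {"delta_pos": [0, 0, 2], "yaw": 0},
    {"delta_pos": [0, 0, 1.2], "yaw": 0},
    {"delta_pos": [0, 0, 0.7], "yaw": 0},
    {"delta_pos": [0, 0, 0.5], "yaw": 0},
    {"delta_pos": [0, 0, 0.1], "yaw": 0},
    {"delta_pos": [0, 0, 0.1], "yaw": 0},
    {"delta_pos": [0, 0, 0], "yaw": 0},
  ],
)

```text
time: 28.65
position: [538.7, -9.8, 119.0]
tcp_rot: [-3.142, 0.001, -3.141]
wrist_force: [-1.8, 0.9, 4.7]
grip_width: 0.273
finger_force: 15.0
```

Emit:
carry_out(
  rows=[
    {"delta_pos": [0, 0, 0], "yaw": 0},
    {"delta_pos": [0, 0, 0], "yaw": 0},
    {"delta_pos": [0, 0, 0], "yaw": 0},
    {"delta_pos": [0, 0, -2], "yaw": 0},
    {"delta_pos": [0, 0, -4], "yaw": 0},
    {"delta_pos": [0, 0, -4], "yaw": 0},
    {"delta_pos": [0, 0, 0], "yaw": 0},
    {"delta_pos": [0, 0, 0], "yaw": 0},
  ],
  grip=0.6,
)

```text
time: 29.45
position: [538.7, -10.0, 218.8]
tcp_rot: [-3.141, 0.002, -3.141]
wrist_force: [-0.7, 0.3, -0.9]
grip_width: 0.399
finger_force: 0.0
```

```bash
python3 - <<'E'
from h import *
snap('wrist','w15');t=state();print(t['position'],t['grip_width'],t['wrist_force'])
for p in([538,-8.3,46],[538,45.7,46],[538,99.7,46]):print(pix('w15',p),dot('w15',p,14))
snap('top','t15');snap('scene','s15')
a=cv2.imread('pics/s15.png').astype(int);b=cv2.imread('pics/s0.png').astype(int)
for n,p in(('b0',[567.9,351.6,10]),('b1',[472,362,10]),('b2',[485,270,10]),('cA',[561.6,265.2,30]),('cB',[375.3,360.5,30]),('pin',[560,-328,100])):
    u,v=pix('s0',p).round().astype(int);print(n,(u,v),b[v-3:v+4,u-3:u+4].mean((0,1)).round(),a[v-3:v+4,u-3:u+4].mean((0,1)).round())
# changed black blobs since start in scene
d=((a.max(2)<60)&(b.max(2)>90)).astype(np.uint8);n,l,st,ce=cv2.connectedComponentsWithStats(d)
print([(s,c.round()) for s,c in zip(st[1:].tolist(),ce[1:]) if s[4]>25])
E
```

```text
[537.94237212  -9.8588912  217.51329522] 0.4033554073256675 [-0.11748562  0.73991971  0.30227852]
[281.9 214.4] ((np.float64(282.7), np.float64(215.1)), array([  0,   0,  29,  29, 692], dtype=int32), array([538.6,  -7.7,  46. ]))
[346.8 214.4] ((np.float64(348.5), np.float64(215.6)), array([  0,   0,  29,  29, 660], dtype=int32), array([539. ,  47.3,  46. ]))
[406.7 214.3] ((np.float64(405.9), np.float64(213.8)), array([  0,   0,  28,  28, 676], dtype=int32), array([537.5,  98.9,  46. ]))
b0 (np.int64(421), np.int64(317)) [ 9. 10.  9.] [193. 159.  40.]
b1 (np.int64(444), np.int64(286)) [9. 9. 9.] [193. 158.  38.]
b2 (np.int64(394), np.int64(271)) [9. 9. 9.] [194. 159.  39.]
cA (np.int64(376), np.int64(286)) [44. 44. 43.] [47. 47. 46.]
cB (np.int64(461), np.int64(250)) [11. 11. 10.] [13. 12. 12.]
pin (np.int64(148), np.int64(165)) [116. 118. 110.] [121. 123. 115.]
[([416, 45, 23, 20, 237], array([430.,  56.])), ([408, 47, 7, 11, 54], array([411.,  52.])), ([362, 57, 15, 13, 64], array([369.,  62.])), ([440, 67, 42, 29, 567], array([466.,  83.])), ([235, 85, 38, 13, 272], array([251.,  92.])), ([407, 91, 12, 19, 166], array([413., 100.])), ([210, 97, 99, 64, 1691], array([263., 131.])), ([429, 115, 31, 9, 66], array([446., 119.])), ([226, 138, 27, 12, 169], array([237., 143.])), ([249, 158, 5, 27, 108], array([251., 171.])), ([235, 215, 18, 7, 50], array([244., 218.])), ([255, 220, 18, 14, 138], array([263., 227.])), ([275, 229, 20, 14, 153], array([283., 236.])), ([297, 238, 20, 15, 161], array([306., 245.])), ([313, 247, 16, 19, 59], array([321., 256.]))]
```

All three buzzers are in nests 1–3 (dots at 538.6/-7.7, 539/47.3, 537.5/98.9), the capacitors haven't moved and the pin is in its stand. Now pushing the tray home with the fingers closed.

Emit:
carry_out(
  rows=[
    {"delta_pos": [4, 1.4, 0], "yaw": 0},
    {"delta_pos": [4, 1.4, 0], "yaw": 0},
    {"delta_pos": [0, 0, 4], "yaw": 0},
    {"delta_pos": [0, 0, 4], "yaw": 0},
    {"delta_pos": [0, 0, 3.2], "yaw": 0},
    {"delta_pos": [0, 0, 0], "yaw": 0},
    {"delta_pos": [0, 0, 0], "yaw": 0},
    {"delta_pos": [-0.5, 0, 0], "yaw": 0},
    {"delta_pos": [-0.5, 0, 0], "yaw": 0},
    {"delta_pos": [-0.5, 0, 0], "yaw": 0},
    {"delta_pos": [-0.5, 0, 0], "yaw": 0},
    {"delta_pos": [-0.5, 0, 0], "yaw": 0},
  ],
  grip=1,
)

```text
time: 30.8
position: [484.1, 18.1, 106.4]
tcp_rot: [-3.141, 0.001, -3.141]
wrist_force: [-0.4, 1.6, -0.1]
grip_width: 0.004
finger_force: 0.0
```

Emit:
carry_out(
  rows=[
    {"delta_pos": [-0.5, 0, 0], "yaw": 0},
    {"delta_pos": [-0.5, 0, 0], "yaw": 0},
    {"delta_pos": [-0.5, 0, 0], "yaw": 0},
    {"delta_pos": [-0.5, 0, 0], "yaw": 0},
    {"delta_pos": [-0.5, 0, 0], "yaw": 0},
    {"delta_pos": [-0.5, 0, 0], "yaw": 0},
    {"delta_pos": [-0.5, 0, 0], "yaw": 0},
    {"delta_pos": [-0.5, 0, 0], "yaw": 0},
  ],
)

```text
time: 31.6
position: [523.5, 18.2, 105.8]
tcp_rot: [3.142, -0.001, -3.141]
wrist_force: [-2.6, -0.5, 0.8]
grip_width: 0.005
finger_force: 1.4
```

Emit:
carry_out(
  rows=[
    {"delta_pos": [-0.5, 0, 0], "yaw": 0},
    {"delta_pos": [-0.5, 0, 0], "yaw": 0},
    {"delta_pos": [-0.5, 0, 0], "yaw": 0},
    {"delta_pos": [-0.5, 0, 0], "yaw": 0},
    {"delta_pos": [-0.5, 0, 0], "yaw": 0},
    {"delta_pos": [-0.5, 0, 0], "yaw": 0},
    {"delta_pos": [-0.5, 0, 0], "yaw": 0},
    {"delta_pos": [-0.5, 0, 0], "yaw": 0},
    {"delta_pos": [-0.5, 0, 0], "yaw": 0},
    {"delta_pos": [-0.3, 0, 0], "yaw": 0},
  ],
)

```text
time: 32.6
position: [571.2, 18.1, 105.9]
tcp_rot: [-3.142, -0.001, -3.141]
wrist_force: [-4.9, -0.3, 0.9]
grip_width: 0.006
finger_force: 2.5
```

Emit:
carry_out(
  rows=[
    {"delta_pos": [-0.2, 0, 0], "yaw": 0},
    {"delta_pos": [-0.2, 0, 0], "yaw": 0},
    {"delta_pos": [0, 0, 0], "yaw": 0},
  ],
)

```text
time: 32.9
position: [575.6, 18.1, 105.8]
tcp_rot: [-3.142, 0.0, -3.141]
wrist_force: [-3.7, -1.7, -0.3]
grip_width: 0.003
finger_force: 1.8
```

Emit:
carry_out(
  rows=[
    {"delta_pos": [-0.2, 0, 0], "yaw": 0},
    {"delta_pos": [-0.2, 0, 0], "yaw": 0},
    {"delta_pos": [0, 0, 0], "yaw": 0},
    {"delta_pos": [0, 0, 0], "yaw": 0},
  ],
)

```text
time: 33.3
position: [577.4, 18.1, 105.8]
tcp_rot: [-3.142, -0.005, -3.141]
wrist_force: [-10.3, -1.8, 5.6]
grip_width: 0.0
finger_force: 5.1
```

Emit:
carry_out(
  rows=[
    {"delta_pos": [-0.15, 0, 0], "yaw": 0},
    {"delta_pos": [0, 0, 0], "yaw": 0},
    {"delta_pos": [0, 0, 0], "yaw": 0},
    {"delta_pos": [0, 0, 0], "yaw": 0},
  ],
)

```text
time: 33.7
position: [577.7, 18.1, 105.8]
tcp_rot: [-3.142, -0.007, -3.141]
wrist_force: [-14.4, -3.1, 8.5]
grip_width: 0.004
finger_force: 7.2
```

Emit:
carry_out(
  rows=[
    {"delta_pos": [0.5, 0, 0], "yaw": 0},
    {"delta_pos": [1, 0, 0], "yaw": 0},
    {"delta_pos": [2, 0, 0], "yaw": 0},
    {"delta_pos": [0, 0, 0], "yaw": 0},
    {"delta_pos": [0, 0, 0], "yaw": 0},
  ],
)

```text
time: 34.2
position: [546.9, 18.1, 106.7]
tcp_rot: [-3.141, 0.003, 3.142]
wrist_force: [-0.0, 0.1, -0.1]
grip_width: 0.003
finger_force: 0.0
```

```bash
python3 - <<'E'
from h import *
snap('scene','s16');t=state();print(t['position'],t['wrist_force'])
snap('wrist','w16')
a=cv2.imread('pics/s16.png').astype(int);b=cv2.imread('pics/s0.png').astype(int);c=cv2.imread('pics/s15.png').astype(int)
g=cv2.imread('pics/w16.png').mean(2); print(pix('w16',[586,100,54]),pix('w16',[586,-60,54]),pix('w16',[596,-60,70]))
for y in(-70,-60,90):
    u,v=pix('w16',[586,y,54]).round().astype(int); print(u,v,g[v-25:v+25,u-2:u+3].mean(1).round().astype(int))
t0=cv2.imread('pics/t0.png').mean(2);snap('top','t16');t1=cv2.imread('pics/t16.png').mean(2)
for y in(-95,-80,110,120):
    u,v=pix('t0',[590,y,54]).round().astype(int);print(u,v,t0[v-8:v+14,u-1:u+2].mean(1).round().astype(int),t1[v-8:v+14,u-1:u+2].mean(1).round().astype(int))
E
```

```text
[547.28018925  18.00151423 106.63885299] [-0.83135227  0.80647241  0.24194874]
[423.4 342.7] [142.6 343.6] [137.3 374.7]
127 342 [ 78  84  83  89  90  89  95  98  98 100 102 104 104 104 103 103 100  95
  91  94 118 140 150 153 153 152 151 152 152 140 126 125 124 122 115 111
 109 109 110 112 113 111 110 107 107 108 112 111  88  68]
143 344 [ 82  83  83  90  89  90  96  98  99 101 103 104 104 104 103 102 100  96
  90  96 118 141 150 154 156 156 156 156 154 136  67  44  44  54  88 106
 109 110 112 111 111 110 109 108 107 106 107 107  96  73]
408 344 [ 69  80  86  84  91  90  88  95  99  99 100 102 104 104 104 104 103 100
  95  90  94 116 142 150 154 158 159 160 160 159 145  76  23  12  28  79
 108 110 109 109 109 110 111 110 110 110 109 109 108 106]
320 188 [140 135 138 143 147 129  82  63  86 106 104  83  50  47  50  65  82  94
  89  91  90  90] [152 151 151 158 161 141  94  70  92 117 117  92  53  53  54  66  91 100
  99 101 100 100]
314 188 [145 144 144 144 147 125  82  80 102 109 105  80  54  52  51  62  83  90
  91  89  91  92] [155 132  91  63  65  61  56  51  57  70  66  55  51  54  55  53  51  53
  51  53  51  58]
236 190 [142 143 141 143 123  78  82  98 105 103  84  52  51  51  62  84  91  94
  91  88  88  92] [42 40 38 42 38 43 43 34 40 42 41 38 42 37 40 36 39 41 37 35 46 67]
232 190 [140 138 140 142 122  81  82  91 101 102  82  48  49  51  63  84  91  91
  93  90  90  92] [76 74 71 63 59 53 49 44 40 41 40 33 39 38 40 38 42 40 37 42 44 70]
```

The tray front profile matches the shut state at the start, so it is latched. Next is the toggle.

Emit:
carry_out(
  rows=[
    {"delta_pos": [1, 0, -3], "yaw": 0},
    {"delta_pos": [1, 0, -4], "yaw": 0},
    {"delta_pos": [1.6, -3.6, -4], "yaw": 0},
    {"delta_pos": [1.6, -3.6, -3], "yaw": 0},
    {"delta_pos": [1.6, -3.6, 0], "yaw": 0},
    {"delta_pos": [1.6, -3.6, 0], "yaw": 0},
    {"delta_pos": [1.6, -3.6, 0], "yaw": 0},
    {"delta_pos": [1.6, -3.6, 0], "yaw": 0},
    {"delta_pos": [1.6, -3.6, 0], "yaw": 0},
    {"delta_pos": [1.6, -3.6, 0], "yaw": 0},
    {"delta_pos": [1.4, -3.5, 0], "yaw": 0},
    {"delta_pos": [0, 0, 0], "yaw": 0},
  ],
)

```text
time: 35.55
position: [384.8, -305.6, 241.9]
tcp_rot: [-3.139, 0.001, 3.137]
wrist_force: [-0.3, 0.0, -0.1]
grip_width: 0.006
finger_force: 0.0
```

Emit:
carry_out(
  rows=[
    {"delta_pos": [0, 0, 0], "yaw": 0},
    {"delta_pos": [0, 0, 0], "yaw": 0},
  ],
)

```text
time: 35.75
position: [386.0, -300.3, 241.5]
tcp_rot: [3.141, 0.0, -3.141]
wrist_force: [0.3, 0.7, 0.0]
grip_width: 0.007
finger_force: 0.0
```

```bash
python3 - <<'E'
from h import *
print(state()['position'],pos('w3',309,37,78),pos('w4',327,5,78),pos('w3',304.5,63,47))
g=cv2.imread('pics/t0.png')
m=cv2.inRange(cv2.cvtColor(g,cv2.COLOR_BGR2HSV),(22,120,90),(36,255,255));ys,xs=np.nonzero(m[280:340,370:430]);ys+=280;xs+=370
print('yellow',[pos('t0',u,v,45) for u,v in((xs.min(),ys.min()),(xs.max(),ys.max()))])
E
```

```text
[ 386.02489353 -300.32231181  241.48924762] [ 422.7 -305.8   78. ] [ 423.  -305.7   78. ] [ 436.6 -306.5   47. ]
yellow [array([ 341.9, -247.8,   45. ]), array([ 258.7, -313.8,   45. ])]
```

Emit:
carry_out(
  rows=[
    {"delta_pos": [0, -0.5, 4], "yaw": 0},
    {"delta_pos": [0, 0, 3.5], "yaw": 0},
    {"delta_pos": [0, 0, 1.4], "yaw": 0},
    {"delta_pos": [0, 0, 0], "yaw": 0},
    {"delta_pos": [-0.8, 0, 0], "yaw": 0},
    {"delta_pos": [-0.8, 0, 0], "yaw": 0},
    {"delta_pos": [-0.8, 0, 0], "yaw": 0},
    {"delta_pos": [-0.5, 0, 0], "yaw": 0},
    {"delta_pos": [-0.5, 0, 0], "yaw": 0},
    {"delta_pos": [-0.5, 0, 0], "yaw": 0},
  ],
)

```text
time: 36.75
position: [425.7, -306.2, 153.3]
tcp_rot: [-3.14, 0.001, -3.141]
wrist_force: [0.3, -0.4, 0.5]
grip_width: 0.005
finger_force: 0.2
```

Emit:
carry_out(
  rows=[
    {"delta_pos": [-0.5, 0, 0], "yaw": 0},
    {"delta_pos": [-0.5, 0, 0], "yaw": 0},
    {"delta_pos": [0, 0, 0], "yaw": 0},
    {"delta_pos": [0, 0, 0], "yaw": 0},
  ],
)

```text
time: 37.15
position: [434.8, -305.9, 152.4]
tcp_rot: [3.141, -0.0, -3.141]
wrist_force: [-0.1, -0.3, -0.5]
grip_width: 0.006
finger_force: 0.0
```

Emit:
carry_out(
  rows=[
    {"delta_pos": [-0.3, 0, 0], "yaw": 0},
    {"delta_pos": [0, 0, 0], "yaw": 0},
    {"delta_pos": [2, 0, 0], "yaw": 0},
    {"delta_pos": [3, 0, 0], "yaw": 0},
    {"delta_pos": [0, 0, -4], "yaw": 0},
    {"delta_pos": [0, 0, -4], "yaw": 0},
    {"delta_pos": [0, 4, -2], "yaw": 0},
    {"delta_pos": [0, 4, 0], "yaw": 0},
    {"delta_pos": [0, 4, 0], "yaw": 0},
    {"delta_pos": [0, 0, 0], "yaw": 0},
    {"delta_pos": [0, 0, 0], "yaw": 0},
  ],
)

```text
time: 38.25
position: [388.0, -185.6, 253.1]
tcp_rot: [-3.14, 0.002, -3.14]
wrist_force: [-0.0, -1.2, 0.1]
grip_width: 0.005
finger_force: 0.0
```

```bash
python3 - <<'E'
from h import *
snap('wrist','w17');print(state()['position'])
g=cv2.imread('pics/w17.png'); hs=cv2.cvtColor(g,cv2.COLOR_BGR2HSV)
for n,P in(('off',[423,-305.7,78]),('on',[452,-308,78]),('piv',[437,-306,47]),('pin',[560,-328,112]),('flange',[548,-328,64])):
    u,v=pix('w17',P).round().astype(int);print(n,u,v);
    if 8<u<550 and 8<v<410: print(g[v-7:v+8:2,u-7:u+8:2].mean(2).round().astype(int))
a=cv2.imread('pics/s0.png').mean(2);s=snap('scene','s17')['frame'].mean(2)
for n,P in(('off',[423,-305.7,78]),('on',[452,-308,78]),('pin',[560,-328,108])):
    u,v=pix('s17',P).round().astype(int);print(n,u,v,a[v-4:v+5:2,u-4:u+5:2].round().astype(int).tolist(),s[v-4:v+5:2,u-4:u+5:2].round().astype(int).tolist())
snap('top','t17');t=cv2.imread('pics/t17.png').mean(2);t0=cv2.imread('pics/t0.png').mean(2)
for y in(-80,60,110):
    u,v=pix('t0',[590,y,54]).round().astype(int);print(t0[v-6:v+12,u-1:u+2].mean(1).round().astype(int),t[v-6:v+12,u-1:u+2].mean(1).round().astype(int))
E
```

```text
[ 388.07732412 -186.4184581   252.97383039]
off 148 251
[[147 145 145 156 225 226 200 172]
 [147 146 146 154 225 221 186 177]
 [147 147 147 151 223 200 184 176]
 [147 147 147 151 222 191 184 177]
 [146 147 147 150 222 198 184 178]
 [145 147 147 150 220 215 186 174]
 [147 147 148 149 218 223 196 151]
 [147 145 147 147 211 225 219 138]]
on 150 278
[[149 148 149 142 129 128 106 170]
 [147 148 121 105  92  86  93 135]
 [147 136 146 147 134 107  81 145]
 [147 154 177 175 164 139  99 132]
 [148 162 187 183 178 156 118 133]
 [146 153 185 183 180 161 122 146]
 [144 145 162 178 174 149 137 148]
 [145 144 146 146 140 144 145 145]]
piv 161 251
[[173 174 182 173 154 124 192 225]
 [181 182 185 183 181 175 118 198]
 [181 181 185 183 181 182 173 124]
 [182 179 178 169 180 182 179 132]
 [183 167 135 129 149 180 180 170]
 [183 149 132 121 105 179 181 175]
 [180 133 129 113 104 181 180 169]
 [180 133 125 101 160 182 185 218]]
pin 142 381
[[66 68 67 68 67 66 66 66]
 [67 69 66 66 66 66 67 68]
 [68 67 67 67 67 67 67 67]
 [66 67 66 68 68 66 66 66]
 [67 67 67 66 68 66 66 67]
 [68 82 76 68 69 70 67 66]
 [23
[... 828 characters left out ...]
8 162 [[61, 65, 72, 56, 40], [138, 175, 182, 126, 50], [160, 185, 180, 119, 49], [120, 116, 111, 93, 65], [119, 110, 104, 97, 97]] [[64, 66, 73, 55, 48], [143, 176, 181, 116, 46], [167, 190, 178, 112, 52], [118, 116, 112, 90, 64], [120, 109, 104, 97, 105]]
[144 144 147 125  82  80 102 109 105  80  54  52  51  62  83  90  91  89] [149 151 153 132  88  85 109 113 108  87  55  53  54  69  86  93  96  95]
[141 141 144 118  73  74  90 104 108  85  50  51  51  72  87  93  90  93] [147 149 149 122  77  76  96 110 111  89  56  53  59  74  93  95  96  94]
[141 143 123  78  82  98 105 103  84  52  51  51  62  84  91  94  91  88] [146 149 131  85  83 106 111 110  87  53  55  54  63  88  98  92  95  94]
```

The toggle ball is at its on position, the tray is shut, the pin is unchanged in its stand, and the robot is clear. Handing in.

```bash
python3 -c "
from station import *
print(sign_off())"
```

```text
the job is handed in; nothing more can be done
None
```

The job is handed in with no verdict returned: the camera checks showed the pin back in its stand, all three buzzers I found standing in nests 1–3 before the tray was shut, the tray holding shut and the toggle on.

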